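# Swap the cells on the charger and hang up the empty lamp

### The arm

A 6-joint arm with a two-finger parallel gripper is mounted at the origin on the work surface. World frame = base frame: x ahead of the robot, y to its left, z up, the work surface at z = 0. Lengths are in mm, angles in rad, forces in N, time in s.
With the tool pointing down it reaches from about 350 to 725 mm from the base axis. Payload 4.3 kg.
Tool frame: the origin (TCP) lies on the centre line of the jaws, within the pads' length; the fingertips stand finger_overhang ahead of it and the grasp point (between the pads) lies 3 mm ahead of it (finger_overhang is the distance from the TCP to the fingertips, in mm); z points along the fingers, x is the direction in which the jaws open and shut, and the axes are right-handed (so a half turn about z gives the same grasp; the last joint's range is limited). The gripper opens to 85 mm and grips with 20 to 120 N. Pads are 22 mm wide; open, the fingers measure 114 mm over their backs; the gripper's body (76 mm by 85 mm) begins 54 mm behind the grasp point. The pads swing forward as they close: fully open they stand 13 mm farther back than shut.
Start: joints at [-1.436, 0.377, 0.081, 1.274, 0, 1.46], TCP at [139.367, -557.89, 253.329] pointing down, gripper open.
Joint ranges: [-2.72, 2.72], [-0.84, 1.66], [-1.02, 1.22], [-1.77, 2.12], [-1.37, 1.28], [-3.14, 3.14]. Speed limits (rad/s): [2.57, 2.57, 3.14, 3.14, 3.14, 3.14].

### API

Orientations are given as a rotation vector (axis times angle).
In Python, from plant import get_obs, grab_frame, camera_info, hand_in, finger_overhang gives the robot as it stands. The module is installed in compiled form; this text tells all that it offers.
- The arm moves only by the tool arm_command, never from a script. Its argument "plan" is a list of rows, each a list of 7 numbers: the turn, a rotation vector about the world's x, y, z in rad, then the shift along the world's x, y, z in mm, then the opening, from 0 (shut) to 1 (fully open). A call has 1 to 5 rows; each row shifts and turns the commanded pose from where the row before left it; what a row does not reach is not made up. A row lasts 1/10 s, in which the tool goes at most 50 mm and 8.59 degrees, less where a joint would pass 70% of its speed; a pose out of reach is approached as far as the arm can. A call with a gripper value outside its range is refused whole. The fingers move at their own pace and stop on an object; "grip_force" is the grip in N (left out, the last holds). Time passes only in rows, so rows that do not move let the fingers close. It gives the time, the measured TCP pose, the force and the opening at its end, in the units of the state.
- get_obs(): the state, without advancing time (a new reading comes with each control period).
- grab_frame(name): name is "scene" or "top" or "wrist"; returns the picture (480x640x3 uint8, red, green, blue); there is no depth.
- camera_info(name): a dict with "fx", "fy", "cx", "cy" (pixels), "distortion" ([k1, k2, p1, p2, k3] as OpenCV has them; the pictures are not rectified), "T" (4x4, takes a point from camera to world coordinates). Camera axes: x right, y down, z forward; pixel columns grow to the right and rows downward; lengths in mm; the calibration is good to about 2 mm. A picture is of the moment at which its call begins: read the wrist's pose just before it. camera_info takes no time and is no camera call; for the wrist camera it gives the pose at the moment of the call.
- hand_in(): hands the job in, once; it reports no verdict.
The state is a dict: "clock": time; "q": joint angles; "joint_velocities": joint speeds; "tau": joint torques, N m; "tool_pos": TCP position; "tool_rot": TCP orientation; "contact_force": force on the tool from outside, world axes, zero at the start; "torque": the same for the moment, N m; "grip_width": opening from 0.0 (shut) to 1.0 (fully open).
Only numpy, scipy, OpenCV 4.12 (cv2) and the standard library are available. Lean on these libraries where they do the work, as an engineer would, in place of code of your own. Each camera call takes 0.05 s, during which the arm holds its last target.

### The job

Swap the lamp cells on the charger: switch it off at its toggle, lift the charged green cells out and lay them in the steel tray, then seat every spent blue cell from the bench in a bay, flat end pushed back against the coil spring and button end dropped down against the brass contact, level and fully home. When all that is done, switch the charger on again. Also hang the empty yellow lamp by its bail on the hook arm, in front of the red lamp, without knocking the red one off, and leave the tools, the oil tin and the glass where they are.

Things in the scene. Friction and masses are not known exactly. Their poses are not given: they have to be found in the camera images.
- charger: grey charger, fixed; origin on the bench, base x -66..50, y -145..145, 24 mm high. Bays along x at y = -45, 9, 63, 117 mm, floor at 24 mm; switch panel at the -y end. Rail at x -63..-49 mm (robot side), top 52 mm above the bench, carries the coil springs; low rail at x 33..43 mm, top 40 mm above the bench, carries the brass positive contacts. Rails span y -72..144 mm.
- bay1 (a point): the point where the origin of a seated cell lies in bay 1, 38 mm above the bench (14 mm above the bay floor); x to the brass contact, z up. Flared guides 6 mm high beside the two end caps centre the cell (1 mm play a side at the floor). Bays are counted from the switch.
- bay2 (a point): the point where the origin of a seated cell lies in bay 2, 38 mm above the bench (14 mm above the bay floor); x to the brass contact, z up. The spring's round steel pad (12 mm across, level with this point) stands free at x = -37 mm and gives 20 mm towards -x: 2.1 N starts it, then 0.35 N more per mm.
- bay3 (a point): the point where the origin of a seated cell lies in bay 3, 38 mm above the bench (14 mm above the bay floor); x to the brass contact, z up. Pad to contact is 60 mm when free, 6 mm less than a cell: hold the cell tilted some 20 deg, button end up, push its low flat end back against the spring, then lower the button end behind the contact rail. To take one out, the reverse.
- bay4 (a point): the point where the origin of a seated cell lies in bay 4, 38 mm above the bench (14 mm above the bay floor); x to the brass contact, z up. Seated, a cell lies level, its button on the brass contact face (x = +23 mm), flat end at x = -43 mm, held by the spring.
- switch (a joint): charger's toggle switch, rad: 0 = off (leaning towards -x of the charger), 0.9 = on (leaning to +x); on at the start. It stays where it is left; about 1.5 N at the tip moves it.
- switch_tip (a point): centre of the red ball (11 mm) at the end of the toggle, a 7 mm steel rod 42 mm long, hinged 30 mm above the bench at x = -8, y = -112 mm of the charger, swinging in the charger's x-z plane. Axes turn with the toggle.
- spent1: spent (blue) lamp cell, 0.09 kg, lying on the bench; 2 to 4 of the four are there. Round body 26 mm in diameter with square black end caps 28 x 28 x 8 mm, 66 mm long over all. Origin on its axis; +x points to the positive end (white band, 10 mm wide brass button standing out 2 mm), button tip at x = 23 mm; flat negative end at x = -43 mm, middle at x = -10 mm.
- spent2: spent (blue) lamp cell, 0.09 kg, lying on the bench; 2 to 4 of the four are there. Round body 26 mm in diameter with square black end caps 28 x 28 x 8 mm, 66 mm long over all. Origin on its axis; +x points to the positive end (white band, 10 mm wide brass button standing out 2 mm), button tip at x = 23 mm; flat negative end at x = -43 mm, middle at x = -10 mm.
- spent3: spent (blue) lamp cell, 0.09 kg, lying on the bench; 2 to 4 of the four are there. Round body 26 mm in diameter with square black end caps 28 x 28 x 8 mm, 66 mm long over all. Origin on its axis; +x points to the positive end (white band, 10 mm wide brass button standing out 2 mm), button tip at x = 23 mm; flat negative end at x = -43 mm, middle at x = -10 mm.
- spent4: spent (blue) lamp cell, 0.09 kg, lying on the bench; 2 to 4 of the four are there. Round body 26 mm in diameter with square black end caps 28 x 28 x 8 mm, 66 mm long over all. Origin on its axis; +x points to the positive end (white band, 10 mm wide brass button standing out 2 mm), button tip at x = 23 mm; flat negative end at x = -43 mm, middle at x = -10 mm.
- charged1: charged (green) lamp cell, 0.09 kg, seated in bay 1 at the start; 2 or 3 of the four are there. Round body 26 mm in diameter with square black end caps 28 x 28 x 8 mm, 66 mm long over all. Origin on its axis; +x points to the positive end (white band, 10 mm wide brass button standing out 2 mm), button tip at x = 23 mm; flat negative end at x = -43 mm, middle at x = -10 mm.
- charged2: charged (green) lamp cell, 0.09 kg, seated in bay 2 at the start; 2 or 3 of the four are there. Round body 26 mm in diameter with square black end caps 28 x 28 x 8 mm, 66 mm long over all. Origin on its axis; +x points to the positive end (white band, 10 mm wide brass button standing out 2 mm), button tip at x = 23 mm; flat negative end at x = -43 mm, middle at x = -10 mm.
- charged3: charged (green) lamp cell, 0.09 kg, seated in bay 3 at the start; 2 or 3 of the four are there. Round body 26 mm in diameter with square black end caps 28 x 28 x 8 mm, 66 mm long over all. Origin on its axis; +x points to the positive end (white band, 10 mm wide brass button standing out 2 mm), button tip at x = 23 mm; flat negative end at x = -43 mm, middle at x = -10 mm.
- charged4: charged (green) lamp cell, 0.09 kg, seated in bay 4 at the start; 2 or 3 of the four are there. Round body 26 mm in diameter with square black end caps 28 x 28 x 8 mm, 66 mm long over all. Origin on its axis; +x points to the positive end (white band, 10 mm wide brass button standing out 2 mm), button tip at x = 23 mm; flat negative end at x = -43 mm, middle at x = -10 mm.
- tray_in (a point): middle of the floor of a shallow steel tray, fixed, 120 (x) x 190 (y) mm outside, walls 3 mm thick and 12 mm high, floor 3 mm above the bench; z up
- hook_arm (a point): steel hook arm on a fixed green post 270 mm high: point on top of the straight part, 254 mm above the bench, 65 mm from the root. The 8 mm rod runs 65 mm farther along -x, then its tip turns up, ending 12 mm farther out, top 268 mm above the bench. x runs back along the arm to its root and the post (+x), y sideways, z up.
- lamp: yellow flat work lamp, empty, 0.17 kg, standing: body 28 (x) x 56 (y) mm, top at 105 mm; foot 38 x 60 x 12 mm; on top a wire bail (wire 4.4 mm) in the y-z plane: its underside lies 142.8 mm above the lamp's underside and 37.8 mm above the body top, opening 18 to 31 mm wide. Origin at the centre of its underside, z up. Grip across its width, near the body top.
- hung_lamp: red lamp of the same make, hanging by its bail on the inner part of the hook arm, about 40 mm from the root; hanging, its underside is 142.8 mm below the top of the arm
- tumbler: bystander: glass tumbler, 68 mm across, 85 mm high, origin under its centre
- tape: bystander: yellow tape measure, 72 x 40 x 66 mm
- screwdriver: bystander: screwdriver lying on the bench, 160 mm long
- socket: bystander: steel socket, 34 mm across, 32 mm high
- oil_tin: bystander: oil tin with a green band, 60 mm across, 110 mm high

How it is judged:
By the outcome, as a careful person would: the job done as asked, in the order asked, and still so for the second after the job is handed in, with the robot touching nothing.
Of spent1, spent2, spent3, spent4 only 2 to 4 are there at a start; the rules pass over those that are not, and their reading is None.
Of charged1, charged2, charged3, charged4 only 2 to 3 are there at a start; the rules pass over those that are not, and their reading is None.
At some moment in a run one of spent1, spent2, spent3, spent4 may be knocked a few centimetres aside while the robot is not near it.
It also fails if it takes over 210 s, if anything falls off the work surface, if the arm or the gripper's body presses on something with over 40 N, if the wrist force passes 120 N, or if a joint passes its speed limit or range.

## Working session

There is one attempt and no reset: what is moved stays moved. The work goes in short steps, Python scripts to look and compute and a tool call to move; the robot and the scene stay as the last step left them, time stands still between calls to the robot, and variables do not carry over. Pictures are saved under pics/ and viewed, and the job is handed in when it is done.

Besides the shell and the picture viewer there is one more tool, called after "Request:" by a JSON object that holds its "name" and its "arguments". arm_command: Moves the arm, as the interface text tells. Its arguments: {"type":"object","properties":{"plan":{"type":"array"},"grip_force":{"type":"number"}},"required":["plan"]}

```bash
mkdir -p pics
cat > h.py <<'E'
import numpy as np, cv2
from plant import get_obs, grab_frame, camera_info, hand_in, finger_overhang
from scipy.spatial.transform import Rotation as R
def snap(cam,name):
    ci=camera_info(cam); im=grab_frame(cam); cv2.imwrite('pics/%s.png'%name,im[:,:,::-1]); np.savez('pics/%s.npz'%name,im=im,T=np.array(ci['T']),K=np.array([[ci['fx'],0,ci['cx']],[0,ci['fy'],ci['cy']],[0,0,1]]),d=np.array(ci['distortion'],float)); return im
class V:
    def __init__(s,name):
        z=np.load('pics/%s.npz'%name); s.im=z['im'];s.T=z['T'];s.K=z['K'];s.d=z['d']
    def ray(s,px):
        u=cv2.undistortPoints(np.array(px,float).reshape(-1,1,2),s.K,s.d).reshape(-1,2)
        d=np.c_[u,np.ones(len(u))]@s.T[:3,:3].T
        return s.T[:3,3],d
    def plane(s,px,z):
        o,d=s.ray(px); t=(z-o[2])/d[:,2]; return o+d*t[:,None]
    def proj(s,P):
        Ti=np.linalg.inv(s.T); P=np.array(P,float).reshape(-1,3)
        return cv2.projectPoints(P,cv2.Rodrigues(Ti[:3,:3])[0],Ti[:3,3],s.K,s.d)[0].reshape(-1,2)
def tri(v1,p1,v2,p2):
    o1,d1=v1.ray([p1]);o2,d2=v2.ray([p2]);d1=d1[0];d2=d2[0]
    A=np.c_[d1,-d2];t=np.linalg.lstsq(A,o2-o1,rcond=None)[0]
    a=o1+d1*t[0];b=o2+d2*t[1];return (a+b)/2,np.linalg.norm(a-b)
def st():
    o=get_obs();print('t',round(o['clock'],2),'p',np.round(o['tool_pos'],1),'rv',np.round(o['tool_rot'],3),'F',np.round(o['contact_force'],1),'g',round(o['grip_width'],3));return o
E
python3 - <<'E'
from h import *
o=st();print(finger_overhang, o)
for c in ['scene','top','wrist']:
    snap(c,c+'0'); v=V(c+'0');print(c,v.K[0,0],v.K[0,2],v.K[1,2],v.d,'\n',np.round(v.T,3))
E
```

```text
t 0.0 p [ 139.3 -557.2  252.3] rv [-2.475e+00  1.933e+00  2.000e-03] F [ 0.4  0.1 -0.4] g 1.0
22.0 {'clock': 0.0, 'q': array([-1.43625865e+00,  3.78079391e-01,  7.96031084e-02,  1.27439615e+00,
        1.99781580e-05,  1.46047257e+00]), 'joint_velocities': array([-6.91259781e-04,  1.47752170e-03, -6.04405356e-05, -7.62735560e-05,
       -8.47590184e-04, -2.96401772e-04]), 'tau': array([-2.08641984e-03, -4.63601768e+01,  2.69876683e+01,  2.08179897e-02,
       -4.68015296e-04,  1.00483896e-05]), 'tool_pos': array([ 139.30710838, -557.23006593,  252.34268468]), 'tool_rot': array([-2.47495217e+00,  1.93261781e+00,  2.31072544e-03]), 'contact_force': array([ 0.37327895,  0.07676404, -0.44467769]), 'torque': array([ 0.02864401, -0.00086913,  0.01541864]), 'grip_width': 1.0003893754428164}
scene 495.3045754317108 313.59085900409775 252.2340570530262 [0.00444417 0.         0.         0.         0.        ] 
 [[ 7.580000e-01  5.500000e-01 -3.510000e-01  8.857980e+02]
 [ 6.520000e-01 -6.370000e-01  4.110000e-01 -4.738580e+02]
 [ 3.000000e-03 -5.410000e-01 -8.410000e-01  1.053795e+03]
 [ 0.000000e+00  0.000000e+00  0.000000e+00  1.000000e+00]]
top 513.212507983229 316.13219600166786 239.7197496204049 [-0.14126207  0.          0.          0.          0.        ] 
 [[-0.000000e+00 -9.920000e-01  1.250000e-01  3.623840e+02]
 [-1.000000e+00 -1.000000e-03 -7.000000e-03 -1.668600e+01]
 [ 7.000000e-03 -1.250000e-01 -9.920000e-01  1.418166e+03]
 [ 0.000000e+00  0.000000e+00  0.000000e+00  1.000000e+00]]
wrist 337.5409131921058 320.34348511146914 237.7340138336105 [-0.05785985  0.          0.          0.          0.        ] 
 [[ 2.42000e-01 -9.17000e-01 -3.17000e-01  2.21752e+02]
 [-9.70000e-01 -2.29000e-01 -7.70000e-02 -5.38002e+02]
 [-2.00000e-03  3.26000e-01 -9.45000e-01  3.73030e+02]
 [ 0.00000e+00  0.00000e+00  0.00000e+00  1.00000e+00]]
```

View pics/scene0.png

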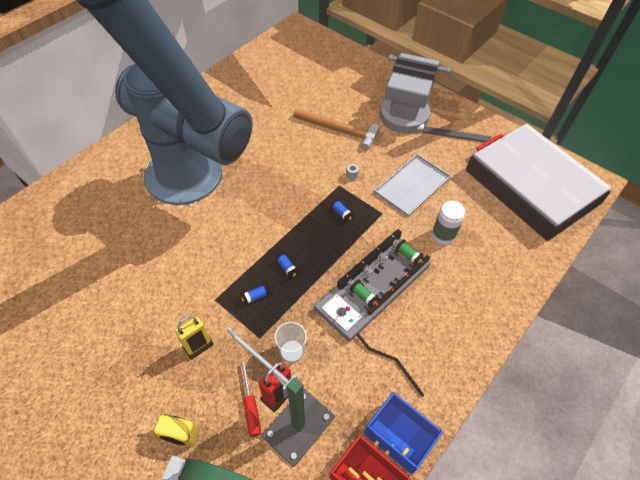

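View pics/top0.png

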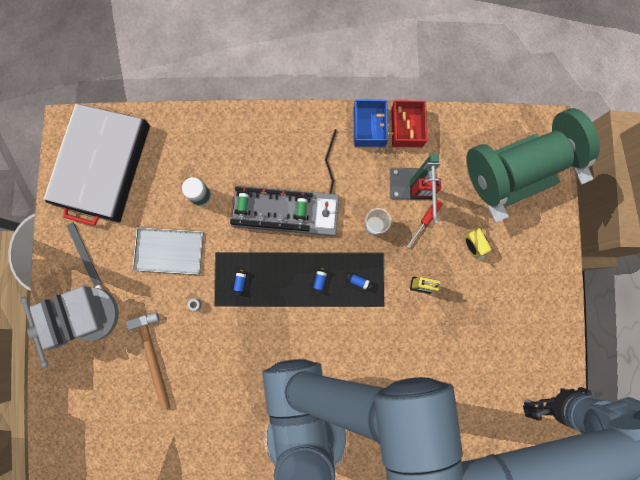

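View pics/wrist0.png

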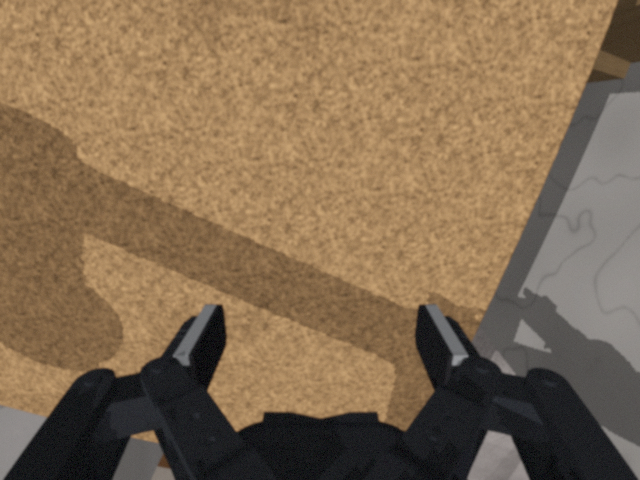

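```bash
cat >> h.py <<'E'
def blobs(im,kind,amin=15):
    hsv=cv2.cvtColor(im,cv2.COLOR_RGB2HSV);h,s,v=[hsv[...,i].astype(int) for i in range(3)]
    if kind=='blue': m=(h>105)&(h<130)&(s>140)&(v>60)
    if kind=='green': m=(h>50)&(h<85)&(s>120)&(v>40)
    if kind=='yellow': m=(h>22)&(h<35)&(s>150)&(v>80)
    if kind=='red': m=((h<6)|(h>174))&(s>150)&(v>60)
    if kind=='white': m=(s<40)&(v>150)
    if kind=='dark': m=(v<60)
    m=m.astype(np.uint8)
    n,l,stt,c=cv2.connectedComponentsWithStats(m)
    out=[]
    for i in range(1,n):
        if stt[i,4]>=amin:
            ys,xs=np.nonzero(l==i); (cx,cy),(w,hh),a=cv2.minAreaRect(np.c_[xs,ys].astype(np.float32))
            out.append((c[i],stt[i,4],(w,hh,a),stt[i,:4]))
    return out
E
python3 - <<'E'
from h import *
for n in ['top0','scene0']:
    v=V(n)
    for k,z in [('blue',14),('green',38),('yellow',60),('red',50)]:
        for c,a,r,bb in blobs(v.im,k):
            print(n,k,np.round(c,1),a,np.round(r,1),bb,np.round(v.plane([c],z)[0],1))
T=V('wrist0').T; o=get_obs(); Rt=R.from_rotvec(o['tool_rot']).as_matrix(); 
M=np.eye(4);M[:3,:3]=Rt;M[:3,3]=o['tool_pos']; print(np.round(np.linalg.inv(M)@T,3)); print(np.round(Rt,3))
im=cv2.resize(V('top0').im[140:320,120:500],None,fx=2.1,fy=2.1,interpolation=cv2.INTER_CUBIC);cv2.imwrite('pics/topz.png',im[:,:,::-1])
im=cv2.resize(V('scene0').im[170:440,150:460],None,fx=2.2,fy=2.2,interpolation=cv2.INTER_CUBIC);cv2.imwrite('pics/scz.png',im[:,:,::-1])
E
```

```text
top0 blue [370.2 122.7] 1433 [45. 33. 90.] [354 100  34  46] [ 877.6 -181.8   14. ]
top0 blue [319.  282.1] 141 [ 9.7 14.3 14. ] [313 275  13  15] [422.5 -34.5  14. ]
top0 blue [357.3 280.4] 138 [14.3  9.4 26.6] [350 274  16  14] [ 427.  -139.4   14. ]
top0 blue [238.8 283.6] 138 [ 9.5 14.3 10.3] [233 276  12  16] [418.  185.1  14. ]
top0 green [242.1 203.5] 110 [13.  8. 90.] [238 197   9  14] [636.3 176.6  38. ]
top0 green [301.  208.5] 106 [ 7.8 13.2  8.1] [297 202   9  14] [622.2  14.8  38. ]
top0 yellow [467.6 236.2] 19 [ 6.3  6.3 71.6] [464 233   8   7] [ 543.2 -436.8   60. ]
top0 yellow [415.5 282.6] 52 [6.1 9.7 9.5] [412 278   8  10] [ 418.7 -290.8   60. ]
top0 red [409.  123.7] 1441 [46. 34. 90.] [392 100  35  47] [ 862.9 -287.    50. ]
top0 red [420.5 186.3] 198 [14.6 22.3 65. ] [412 178  20  19] [ 682.7 -313.4   50. ]
top0 red [437.9 186.2] 30 [ 9.  4. 90.] [436 181   5  10] [ 683.4 -361.8   50. ]
top0 red [438.5 204.5] 42 [10.9  5.  83.7] [436 200   6  12] [ 632.  -361.7   50. ]
top0 red [ 79.4 218. ] 181 [35.7  9.9 15.3] [ 63 207  36  18] [595.3 632.4  50. ]
top0 red [427
[... 731 characters left out ...]
54 414  44  30] [ 539.9 -465.9   60. ]
scene0 red [489.  141.6] 108 [ 4.  30.  59.4] [477 134  27  17] [599.1 620.1  50. ]
scene0 red [285.1 371. ] 93 [17.   7.8 45. ] [276 363  15  16] [ 614.1 -245.2   50. ]
scene0 red [269.2 389.7] 406 [33.  20.6 74.1] [259 373  22  35] [ 616.1 -295.3   50. ]
scene0 red [251.7 415.9] 484 [41.1 12.3 80.5] [244 395  17  42] [ 625.9 -356.1   50. ]
scene0 red [365.7 463.3] 1873 [67.  52.7 40.6] [329 435  82  45] [ 850.9 -278.1   50. ]
[[   1.      -0.      -0.       0.979]
 [   0.       0.945    0.326  -84.697]
 [   0.      -0.326    0.945 -120.436]
 [   0.       0.       0.       1.   ]]
[[ 0.242 -0.97  -0.   ]
 [-0.97  -0.242  0.002]
 [-0.002 -0.    -1.   ]]
```

View pics/topz.png

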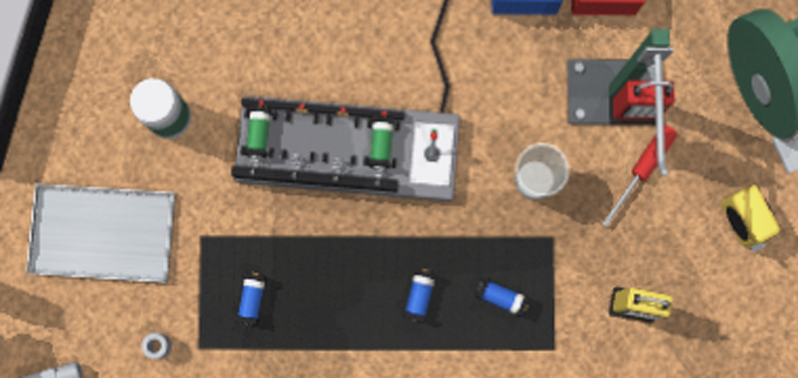

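View pics/scz.png

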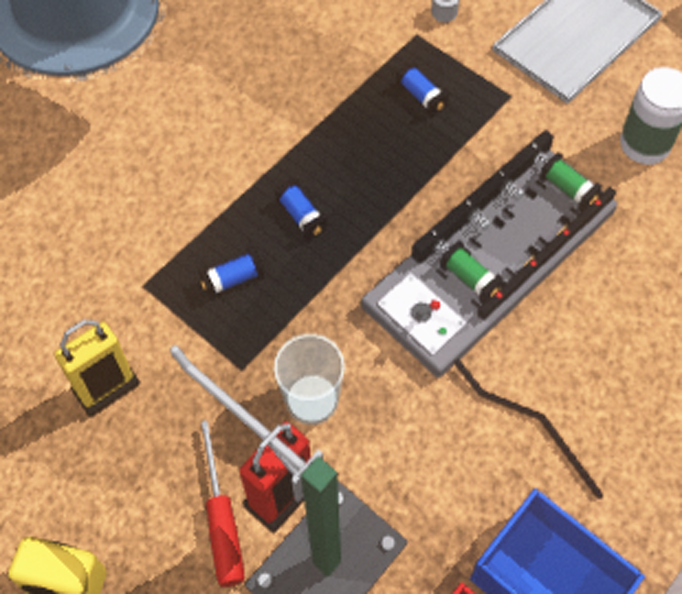

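Request:
{"name": "arm_command", "arguments": {"plan": [[0,0,0.15,20,30,0,1],[0,0,0.15,20,30,0,1],[0,0,0.15,20,30,0,1],[0,0,0.15,20,30,0,1],[0,0,0.15,20,30,0,1]]}}

```text
clock: 0.65
tool_pos: [239.9, -406.4, 253.0]
tool_rot: [-3.014, 0.883, 0.0]
contact_force: [0.9, -0.3, 0.5]
grip_width: 0.995
```

Request:
{"name": "arm_command", "arguments": {"plan": [[0,0,0.15,20,30,0,1],[0,0,0.15,20,30,0,1],[0,0,0.15,20,30,0,1],[0,0,0.15,20,30,0,1],[0,0,0.15,20,30,0,1]]}}

```text
clock: 1.15
tool_pos: [339.8, -256.4, 253.2]
tool_rot: [-3.129, -0.282, 0.0]
contact_force: [-0.0, -0.7, -0.3]
grip_width: 1.0
```

Request:
{"name": "arm_command", "arguments": {"plan": [[0,0,0.15,20,30,0,1],[0,0,0.15,20,30,0,1],[0,0,0.15,20,30,0,1],[0,0,0.15,20,30,0,1],[0,0,0.15,20,30,0,1]]}}

```text
clock: 1.65
tool_pos: [439.8, -106.4, 253.2]
tool_rot: [-2.808, -1.409, 0.0]
contact_force: [-0.3, -1.0, 0.4]
grip_width: 1.003
```

Request:
{"name": "arm_command", "arguments": {"plan": [[0,0,0.15,20,30,0,1],[0,0,0.15,20,30,0,1],[0,0,0.15,20,30,0,1],[0,0,0.15,20,30,0,1],[0,0,0,20,0,0,1]]}}

```text
clock: 2.15
tool_pos: [539.6, 15.6, 253.0]
tool_rot: [-2.264, -2.176, -0.001]
contact_force: [0.3, -0.6, 1.2]
grip_width: 1.0
```

Run:
```python
from h import *
st(); snap('wrist','w1')
```

```text
t 2.15 p [539.6  15.6 253. ] rv [-2.264e+00 -2.176e+00 -1.000e-03] F [ 0.3 -0.6  1.2] g 1.0
```

View pics/w1.png

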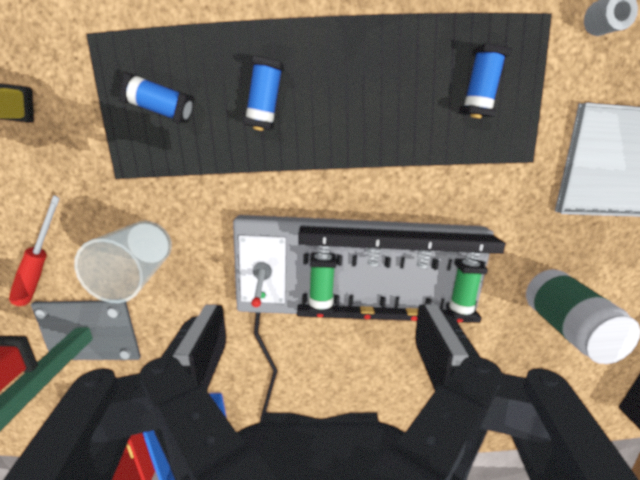

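Run:
```python
from h import *
v=V('w1')
im=cv2.resize(v.im[205:330,225:515],None,fx=2.75,fy=2.75,interpolation=cv2.INTER_CUBIC);cv2.imwrite('pics/w1z.png',im[:,:,::-1])
```

```text
(no output)
```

View pics/w1z.png

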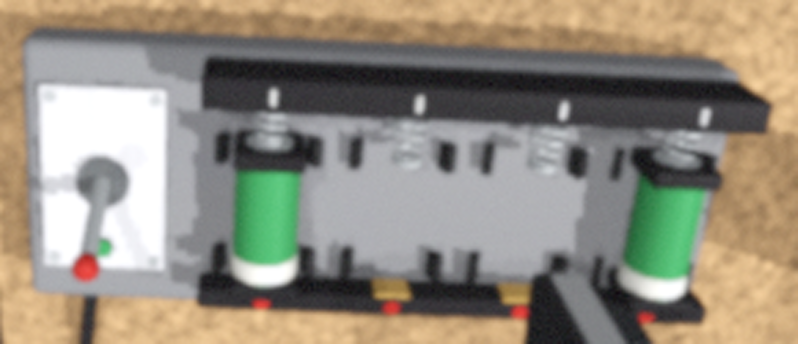

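Run:
```python
from h import *
v=V('w1')
z=lambda x,y:(225+x/2.75-0.3,205+y/2.75-0.3)
ticks=[z(273,98),z(419,105),z(564,112),z(706,118)]
P=v.plane(ticks,52);print('ticks',np.round(P,1))
reds=[z(262,304),z(391,308),z(519,313),z(647,318)]
P2=v.plane(reds,40);print('reds',np.round(P2,1))
print('base',np.round(v.plane([z(27,36),z(37,290)],24),1))
print('ball',np.round(v.plane([z(85,267)],67.8),1), 'hinge',np.round(v.plane([z(101,180)],30),1))
for k,zz in [('green',38),('blue',14),('red',67.8)]:
    for c,a,r,bb in blobs(v.im,k): print(k,np.round(c,1),a,np.round(r,1),np.round(v.plane([c],zz)[0],1))
for Q in (P,P2):
    d=Q[3]-Q[0];print(np.degrees(np.arctan2(-d[0],d[1])),np.linalg.norm(d[:2]))
# model fit: y dir only
by=np.array([-45,9,63,117.])
```

```text
ticks [[569.9  17.5  52. ]
 [574.8  71.3  52. ]
 [579.8 125.5  52. ]
 [584.5 179.8  52. ]]
reds [[664.4   9.7  40. ]
 [668.6  63.1  40. ]
 [673.6 116.8  40. ]
 [678.9 171.6  40. ]]
base [[550.1 -77.8  24. ]
 [663.7 -87.8  24. ]]
ball [[628.5 -55.2  67.8]] hinge [[610.1 -53.5  30. ]]
green [321.4 282.7] 679 [32. 21. 90.] [624.3  12.8  38. ]
green [465.5 288. ] 704 [22.6 33.1 11.3] [638.1 174.5  38. ]
blue [485.9  73.6] 1271 [29.1 47.6 12.7] [414.9 184.3  14. ]
blue [263.9  87.2] 1220 [28.4 44.5  9.8] [420.6 -36.   14. ]
blue [157.1  98.2] 1081 [42.3 27.4 19.7] [ 424.8 -144.8   14. ]
blue [217.9 401.2] 134 [23.8  8.5 55. ] [ 813.4 -137.7   14. ]
blue [158.1 456.4] 685 [55.  14.4 70. ] [ 923.2 -248.5   14. ]
red [ 26.6 277.5] 1209 [22.8 60.6 20.6] [ 593.2 -296.2   67.8]
red [255.8 301.8] 51 [ 7.  7. 90.] [628.6 -55.   67.8]
red [319.5 315. ] 18 [ 2.  5. 90.] [646.7   9.9  67.8]
red [367.  316.5] 24 [ 3.  6. 90.] [650.7  59.5  67.8]
red [413.9 318. ] 28 [ 4.  6. 90.] [654.9 109.   67.8]
red [459.2 320.3] 19 [ 3.  5. 90.] [660.2 157.9  67.8]
red [  9.7 364.2] 774 [43. 25. 90.] [ 705.2 -360.7   67.8]
red [134.4 461.6] 1186 [46. 41. 90.] [ 864.2 -243.8   67.8]
-5.141583047956071 162.9474017782147
-5.131456929221259 162.56794371712093
```

Request:
{"name": "arm_command", "arguments": {"plan": [[0,0,-0.05,29,-18,0,0],[0,0,0,29,-18,0,0],[0,0,0,29,-18,-20,0],[0,0,0,29,-18,-30,0],[0,0,0,0,0,-30,0]]}}

```text
clock: 2.7
tool_pos: [658.4, -62.9, 171.4]
tool_rot: [2.328, 2.106, 0.001]
contact_force: [-0.1, 0.9, -0.6]
grip_width: 0.145
```

Request:
{"name": "arm_command", "arguments": {"plan": [[0,0,0,0,0,-35,0],[0,0,0,0,0,-35,0],[0,0,0,0,0,-25,0],[0,0,0,0,0,0,0],[0,0,0,0,0,0,0]]}}

```text
clock: 3.2
tool_pos: [654.7, -60.0, 78.3]
tool_rot: [-2.326, -2.11, 0.001]
contact_force: [-0.0, -0.1, 0.1]
grip_width: 0.002
```

Run:
```python
from h import *
o=st(); print(finger_overhang,o['q']); snap('wrist','w2')
```

```text
t 3.2 p [654.7 -60.   78.3] rv [-2.326e+00 -2.110e+00  1.000e-03] F [-0.  -0.1  0.1] g 0.002
22.0 [-1.87885735e-01  6.37909697e-01  4.34575000e-02  9.77840419e-01
  1.54909030e-05 -9.07152494e-02]
```

View pics/w2.png

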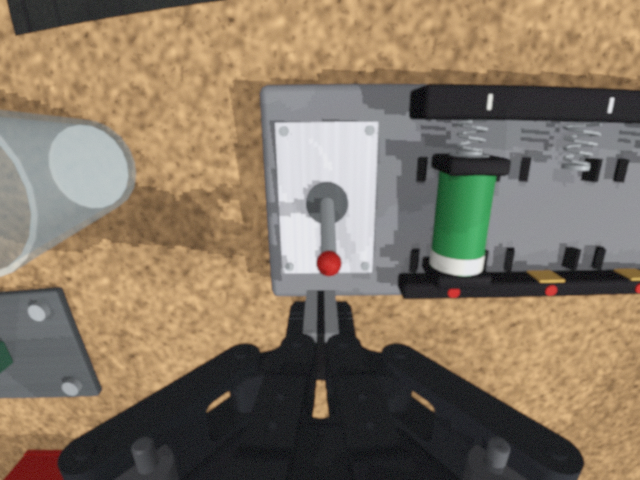

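Request:
{"name": "arm_command", "arguments": {"plan": [[0,0,0,-8,0.7,0,0],[0,0,0,-8,0.7,0,0],[0,0,0,-8,0.7,0,0],[0,0,0,-6,0.5,0,0],[0,0,0,-6,0.5,0,0]]}}

```text
clock: 3.75
tool_pos: [619.0, -56.8, 79.0]
tool_rot: [2.326, 2.111, 0.001]
contact_force: [2.1, -0.1, 0.9]
grip_width: 0.002
```

Request:
{"name": "arm_command", "arguments": {"plan": [[0,0,0,-4,0.4,0,0],[0,0,0,-3,0.3,0,0],[0,0,0,-2,0.2,0,0],[0,0,0,-1,0,0,0],[0,0,0,0,0,0,0]]}}

```text
clock: 4.25
tool_pos: [610.3, -56.1, 78.5]
tool_rot: [2.325, 2.11, 0.002]
contact_force: [4.3, -0.2, -1.6]
grip_width: 0.001
```

Run:
```python
from h import *
o=st(); snap('wrist','w3')
```

```text
t 4.25 p [610.3 -56.1  78.5] rv [2.325e+00 2.110e+00 2.000e-03] F [ 4.3 -0.2 -1.6] g 0.001
```

View pics/w3.png

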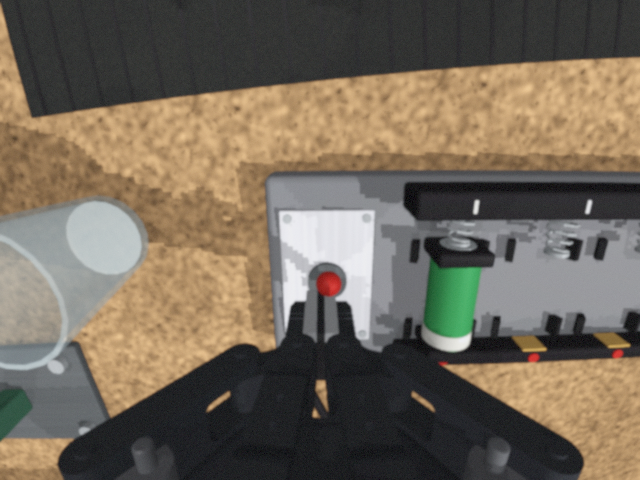

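Request:
{"name": "arm_command", "arguments": {"plan": [[0,0,0,-2,0.2,0,0],[0,0,0,-1,0.1,0,0],[0,0,0,0,0,0,0]]}}

```text
clock: 4.6
tool_pos: [609.4, -56.2, 79.4]
tool_rot: [2.323, 2.108, 0.006]
contact_force: [7.9, -0.5, -1.1]
grip_width: 0.001
```

```bash
cat >> h.py <<'E'
O=np.array([629.,57.4]);YAW=np.radians(-5.14)
def L2W(x,y,z,O=None):
    O=globals()['O'] if O is None else O
    c,s=np.cos(YAW),np.sin(YAW);return np.array([O[0]+c*x-s*y,O[1]+s*x+c*y,z])
def W2L(P):
    c,s=np.cos(YAW),np.sin(YAW);d=np.array(P[:2])-O;return np.array([c*d[0]+s*d[1],-s*d[0]+c*d[1]])
E
python3 - <<'E'
from h import *
o=st(); v=V('w3')
for a in (0,.1,.2,.4,.9):
    t=a-.45; P=L2W(-8+42*np.sin(t),-112,30+42*np.cos(t)); print(a,np.round(P,1),np.round(v.proj(P),1))
snap('wrist','w4')
v=V('w4')
for a in (0,.1,.2,.4,.9):
    t=a-.45; P=L2W(-8+42*np.sin(t),-112,30+42*np.cos(t)); print(a,np.round(P,1),np.round(v.proj(P),1))
print(blobs(v.im,'red'))
E
```

```text
t 4.6 p [609.4 -56.2  79.4] rv [2.323 2.108 0.006] F [ 7.9 -0.5 -1.1] g 0.001
0 [592.8 -51.8  67.8] [[328.1 282. ]]
0.1 [596.7 -52.1  69.5] [[328.2 291.8]]
0.2 [600.6 -52.5  70.7] [[328.2 301.4]]
0.4 [608.9 -53.2  71.9] [[328.3 319.6]]
0.9 [629.2 -55.1  67.8] [[328.  351.9]]
0 [592.8 -51.8  67.8] [[328.5 282.8]]
0.1 [596.7 -52.1  69.5] [[328.6 292.5]]
0.2 [600.6 -52.5  70.7] [[328.7 302.1]]
0.4 [608.9 -53.2  71.9] [[328.7 320. ]]
0.9 [629.2 -55.1  67.8] [[328.4 352. ]]
[(array([328.68903803, 284.44966443]), np.int32(447), (23.0, 22.0, 90.0), array([318, 273,  23,  24], dtype=int32)), (array([615.81707317, 353.12195122]), np.int32(82), (8.0, 11.0, 90.0), array([610, 349,  12,   9], dtype=int32)), (array([532.31325301, 356.78313253]), np.int32(83), (8.0, 11.0, 90.0), array([527, 353,  12,   9], dtype=int32)), (array([442.38461538, 362.73076923]), np.int32(26), (3.395498752593994, 8.246211051940918, 75.96376037597656), array([439, 361,   9,   5], dtype=int32))]
```

Run:
```python
from h import *
for n in ['w2','w4']:
    v=V(n)
    for k,z in [('red',40),('green',38)]:
        for c,a,r,bb in blobs(v.im,k):
            P=v.plane([c],z)[0]; print(n,k,np.round(c,1),a,bb,'L',np.round(W2L(P),1))
    g=cv2.cvtColor(v.im,cv2.COLOR_RGB2GRAY)
    m=((g>170)).astype(np.uint8)
    nn,l,s,c=cv2.connectedComponentsWithStats(m)
    for i in range(1,nn):
        if 15<s[i,4]<400: print(n,'white',np.round(c[i],1),s[i],np.round(W2L(v.plane([c[i]],52)[0]),1))
v=V('w2')
im=cv2.resize(v.im[70:310,390:640],None,fx=2.5,fy=2.5,interpolation=cv2.INTER_CUBIC);cv2.imwrite('pics/w2z.png',im[:,:,::-1])
```

```text
w2 red [328.6 263. ] 415 [318 252  22  23] L [  21.4 -111.2]
w2 red [637.3 288.2] 40 [635 283   5  10] L [38.9 62. ]
w2 red [550.7 290. ] 114 [545 285  13  11] L [38.7  9.7]
w2 red [453.6 292.4] 114 [447 288  14  10] L [ 39.1 -44.4]
w2 red [ 37.  466.2] 1286 [  5 450  58  30] L [ 180.8 -321.6]
w2 green [462.5 214.5] 4367 [433 172  64  87] L [ -3.3 -44.3]
w2 white [2.  9.3] [ 0  1  6 16 69] [ -95.3 -243.3]
w2 white [238.7  10.7] [226   0  23  21 215] [ -88.9 -145.8]
w2 white [263.4   4.2] [253   0  23  11 145] [ -90.9 -136.2]
w2 white [327.    1.4] [322   0  11   4  38] [ -91.5 -111.9]
w2 white [352.5  10.8] [345   0  17  25 228] [ -88.2 -102.2]
w2 white [407.6   3.6] [404   0   9   9  52] [-90.9 -81.1]
w2 white [521.6  12.4] [504   0  41  31 355] [-89.  -35.8]
w2 white [568.9  13. ] [561   0  18  28 297] [-89.8 -16.1]
w2 white [607.3   3. ] [600   0  18  10  88] [-94.5  -0.1]
w2 white [625.8   1.3] [624   0   5   4  18] [-95.7   8.1]
w2 white [548.7  21.6] [536   3  24  37 288] [-86.2 -24.1]
w2 white [201.5   8.2] [195   5  13   9  68] [ -90.2 -160.2]
w2 white [625.9  15.3] [620   5 
[... 20511 characters left out ...]
ite [570.1 406.6] [568 400   6  13  42] [66.9 33.5]
w4 white [580.2 403.7] [576 401  10   6  32] [65.1 39.4]
w4 white [635.3 402. ] [634 400   4   6  19] [66.9 77.2]
w4 white [559.1 421.6] [556 420   7   5  27] [78.9 29.7]
w4 white [ 84.5 429. ] [ 82 427   7   5  21] [  82.9 -262.4]
w4 white [565.  427.5] [562 426   7   4  22] [84.2 35.2]
w4 white [ 17.6 445.3] [  2 439  30  14 190] [ 102.1 -316.2]
w4 white [ 44.  448.4] [ 32 439  25  20 194] [ 103. -297.]
w4 white [ 61.5 441. ] [ 57 438  10   7  42] [  94.9 -281.8]
w4 white [ 17.6 458.7] [  4 452  25  13 121] [ 115.6 -321.6]
w4 white [637.8 475.7] [635 471   5   9  27] [138.9 108.1]
w4 white [609.4 477.6] [608 475   5   5  16] [137.2  84.8]
```

View pics/w2z.png

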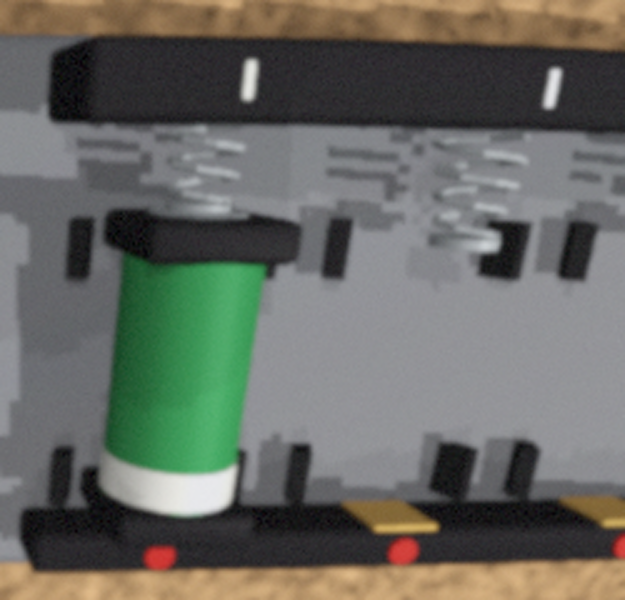

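Request:
{"name": "arm_command", "arguments": {"plan": [[0,0,0.007,8,-0.7,0,0],[0,0,0,1.3,0,40,0.3],[0,0,0,0,30.2,20,0.5],[0,0,0,0,40,0,0.5],[0,0,0,0,0,-30,0.5]]}}

```text
clock: 5.15
tool_pos: [618.2, 17.8, 112.5]
tool_rot: [2.311, 2.123, 0.009]
contact_force: [0.8, -0.8, -0.7]
grip_width: 0.5
```

Request:
{"name": "arm_command", "arguments": {"plan": [[0,0,0,0,0,-10,0.5],[0,0,0,0,0,0,0.5],[0,0,0,0,0,0,0.5]]}}

```text
clock: 5.45
tool_pos: [614.8, 13.3, 97.9]
tool_rot: [-2.319, -2.117, 0.003]
contact_force: [0.3, -0.3, 0.6]
grip_width: 0.503
```

```bash
sed -i 's/O=np.array(\[629.,57.4\])/O=np.array([629.65,57.75])/' h.py
python3 - <<'E'
from h import *
o=st(); snap('wrist','w5'); print(W2L(o['tool_pos'])); print(np.degrees(2*np.arctan2(o['tool_rot'][1],o['tool_rot'][0])))
v=V('w5')
# project axis line ends of bay1 cell top and grip
for p in [(-43,-45,51),(21,-45,51),(-35,-58,38),(-35,-32,38)]: print(p,np.round(v.proj(L2W(*p)),1))
E
```

```text
t 5.45 p [614.8  13.3  97.9] rv [-2.319 -2.117  0.003] F [ 0.3 -0.3  0.6] g 0.503
[-10.85068392 -45.64838789]
-275.19868788685926
(-43, -45, 51) [[323.  225.8]]
(21, -45, 51) [[322.9 331. ]]
(-35, -58, 38) [[299.7 232.7]]
(-35, -32, 38) [[345.9 232.7]]
```

View pics/w5.png

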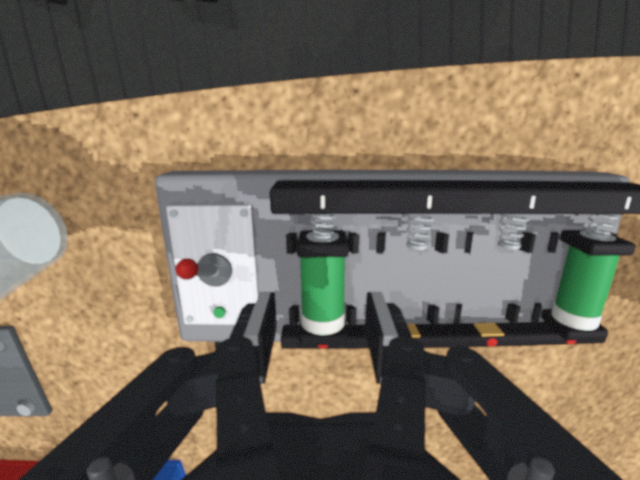

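Request:
{"name": "arm_command", "arguments": {"plan": [[0,0,0,0.7,0.5,-25,0.5],[0,0,0,0,0,-15,0.5],[0,0,0,0,0,-8,0.5],[0,0,0,0,0,-4,0.5],[0,0,0,0,0,0,0.5]]}}

```text
clock: 6.0
tool_pos: [616.7, 14.1, 46.6]
tool_rot: [2.319, 2.119, 0.0]
contact_force: [-0.1, 0.3, -0.4]
grip_width: 0.501
```

Request:
{"name": "arm_command", "arguments": {"plan": [[0,0,0,0,0,0,0.2],[0,0,0,0,0,0,0.1],[0,0,0,0,0,0,0.1],[0,0,0,0,0,0,0.1]], "grip_force": 50}}

```text
clock: 6.4
tool_pos: [617.1, 14.2, 47.5]
tool_rot: [2.318, 2.118, 0.002]
contact_force: [-1.2, -1.2, 5.9]
grip_width: 0.284
```

Run:
```python
from h import *
o=st(); snap('wrist','w6'); print(W2L(o['tool_pos']))
```

```text
t 6.4 p [617.1  14.2  47.5] rv [2.318e+00 2.118e+00 2.000e-03] F [-1.2 -1.2  5.9] g 0.284
[ -8.55088788 -44.51185861]
```

View pics/w6.png

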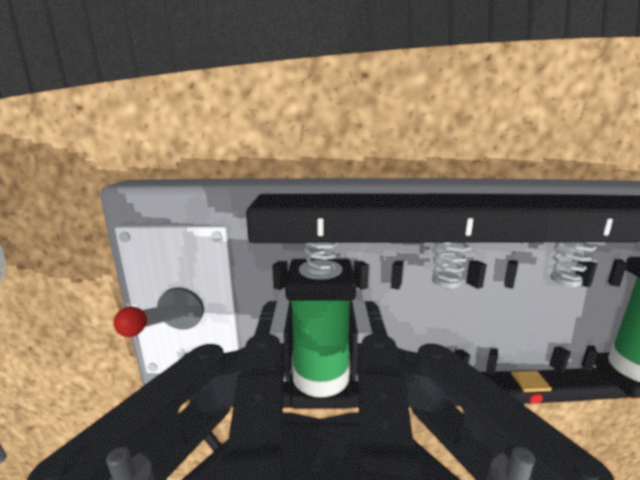

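Request:
{"name": "arm_command", "arguments": {"plan": [[-0.0078,-0.0869,0,-2.3,0.2,4,0.1],[-0.0078,-0.0869,0,-1.7,0.2,3.4,0.1],[-0.0078,-0.0869,0,-0.9,0.1,2.5,0.1],[-0.0078,-0.0869,0,-0.8,0.1,2.5,0.1],[0,0,0,0,0,0,0.1]]}}

```text
clock: 6.95
tool_pos: [608.4, 15.6, 58.3]
tool_rot: [2.114, 1.933, 0.342]
contact_force: [5.9, -0.1, -2.8]
grip_width: 0.286
```

Run:
```python
from h import *
o=st(); snap('wrist','w7'); print(W2L(o['tool_pos']))
v=V('w1'); print('tray inner corner',np.round(v.plane([(580,104),(558,211)],15),1))
v=V('top0')
g=v.im[215:285,120:215]
cv2.imwrite('pics/tray.png',cv2.resize(g,None,fx=7,fy=7,interpolation=cv2.INTER_CUBIC)[:,:,::-1])
```

```text
t 6.95 p [608.4  15.6  58.3] rv [2.114 1.933 0.342] F [ 5.9 -0.1 -2.8] g 0.286
[-17.3381821  -43.89571736]
tray inner corner [[444.5 287.5  15. ]
 [558.7 283.   15. ]]
```

View pics/w7.png

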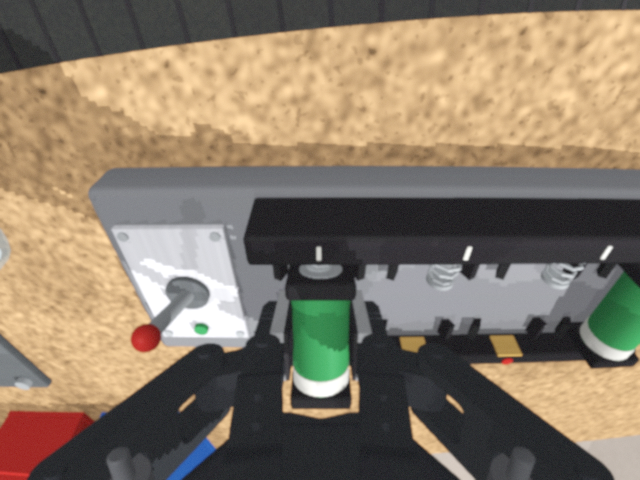

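View pics/tray.png

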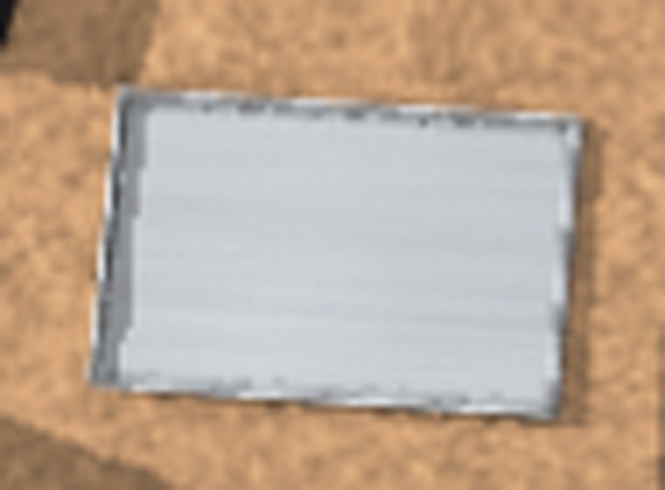

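Request:
{"name": "arm_command", "arguments": {"plan": [[0,0,0,8,-0.7,8,0.1],[0,0,0,0,0,25,0.1],[0,0,0,0,0,40,0.1],[0,0,0,0,0,0,0.1]]}}

```text
clock: 7.4
tool_pos: [624.3, 13.8, 138.9]
tool_rot: [2.109, 1.927, 0.349]
contact_force: [0.9, -0.2, -1.2]
grip_width: 0.284
```

Run:
```python
from h import *
o=st(); snap('wrist','w8'); print(W2L(o['tool_pos']))
v=V('top0')
C=v.plane([(120+x/7,215+y/7) for x,y in [(122,90),(580,120),(557,415),(95,385)]],13);print(np.round(C,1),np.round(C.mean(0),1))
v=V('w1'); print('tin',np.round(v.plane([(605,340)],110),1), 'socket',np.round(v.plane([(620,15)],32),1))
```

```text
t 7.4 p [624.3  13.8 138.9] rv [2.109 1.927 0.349] F [ 0.9 -0.2 -1.2] g 0.284
[ -1.35862672 -44.20576747]
[[572.7 475.6  13. ]
 [560.4 288.2  13. ]
 [443.2 294.3  13. ]
 [454.1 481.8  13. ]] [507.6 385.   13. ]
tin [[664.3 289.3 110. ]] socket [[364.5 303.4  32. ]]
```

View pics/w8.png

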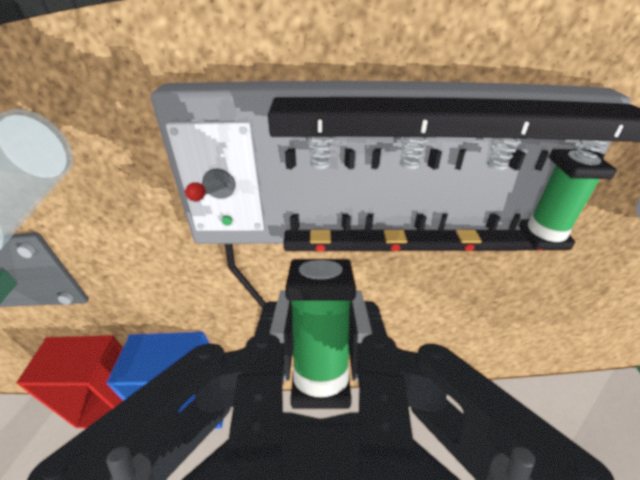

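Request:
{"name": "arm_command", "arguments": {"plan": [[0.0078,0.0869,0,-14,42,0,0.1],[0.0078,0.0869,0,-14,43,0,0.1],[0.0078,0.0869,0,-14,43,0,0.1],[0.0078,0.0869,0,-14,43,0,0.1],[0,0,0,-13,43,0,0.1]]}}

```text
clock: 7.95
tool_pos: [550.3, 229.5, 130.3]
tool_rot: [-2.318, -2.116, 0.008]
contact_force: [1.2, -0.1, -0.8]
grip_width: 0.286
```

Request:
{"name": "arm_command", "arguments": {"plan": [[0,0,0,-13,43,-10,0.1],[0,0,0,-13,43,-20,0.1],[0,0,0,-12,43,-20,0.1],[0,0,0,-12,43,-20,0.1],[0,0,0,0,0,0,0.1]]}}

```text
clock: 8.45
tool_pos: [495.1, 403.9, 57.0]
tool_rot: [-2.309, -2.125, 0.012]
contact_force: [-0.2, -1.2, -1.5]
grip_width: 0.287
```

Request:
{"name": "arm_command", "arguments": {"plan": [[0,0,0,0,0,0,0.1]]}}

```text
clock: 8.55
tool_pos: [498.1, 400.6, 59.6]
tool_rot: [-2.316, -2.122, 0.008]
contact_force: [-0.4, 0.3, -0.9]
grip_width: 0.285
```

Run:
```python
from h import *
o=st(); snap('wrist','w9')
```

```text
t 8.55 p [498.1 400.6  59.6] rv [-2.316 -2.122  0.008] F [-0.4  0.3 -0.9] g 0.285
```

View pics/w9.png

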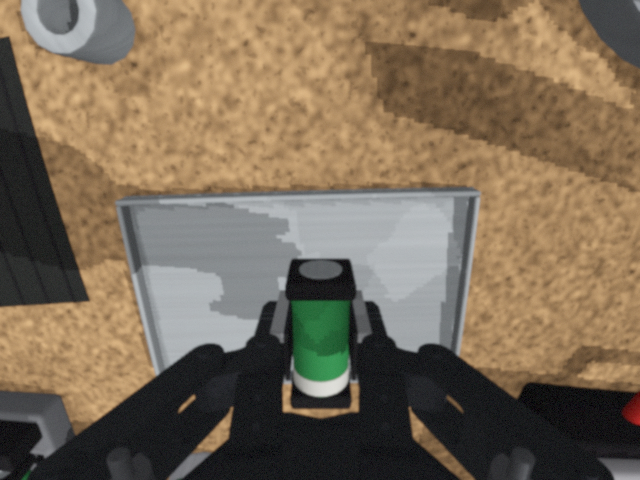

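Request:
{"name": "arm_command", "arguments": {"plan": [[0,0,0,0,0,-18,0.1],[0,0,0,0,0,-8,0.1],[0,0,0,0,0,-4,0.1],[0,0,0,0,0,-1.5,0.1],[0,0,0,0,0,0,0.1]]}}

```text
clock: 9.1
tool_pos: [500.0, 399.9, 30.5]
tool_rot: [-2.32, -2.119, -0.0]
contact_force: [0.3, 1.1, 0.1]
grip_width: 0.281
```

Request:
{"name": "arm_command", "arguments": {"plan": [[0,0,0,0,0,0,0.5],[0,0,0,0,0,0,0.5],[0,0,0,0,0,5,0.5],[0,0,0,0,0,30,0.5],[0,0,0,0,0,40,0.5]]}}

```text
clock: 9.6
tool_pos: [498.0, 399.3, 104.3]
tool_rot: [-2.318, -2.119, 0.007]
contact_force: [0.5, 1.1, 0.6]
grip_width: 0.5
```

Run:
```python
from h import *
o=st(); snap('wrist','w10'); print(L2W(-10,117,0),finger_overhang)
```

```text
t 9.6 p [498.  399.3 104.3] rv [-2.318 -2.119  0.007] F [0.5 1.1 0.6] g 0.5
[630.1722006  175.17541167   0.        ] 22.0
```

View pics/w10.png

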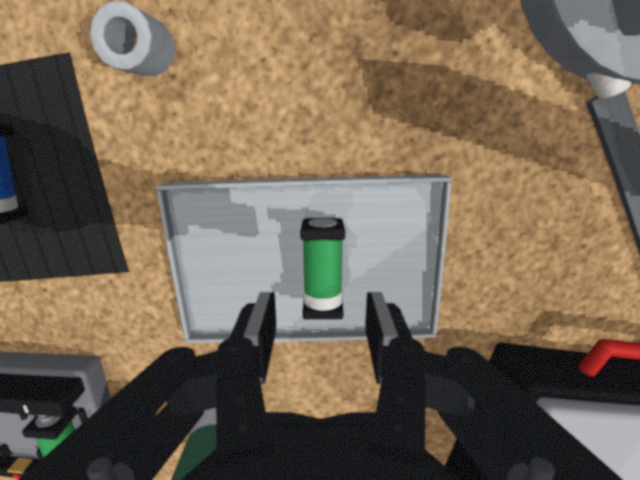

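Request:
{"name": "arm_command", "arguments": {"plan": [[0,0,0,0,-20,40,0.5],[0,0,0,13,-44,16,0.5],[0,0,0,25,-40,0,0.5],[0,0,0,30,-40,0,0.5],[0,0,0,30,-40,0,0.5]]}}

```text
clock: 10.15
tool_pos: [598.8, 215.1, 162.6]
tool_rot: [2.317, 2.12, 0.003]
contact_force: [1.0, 0.6, -0.3]
grip_width: 0.503
```

Request:
{"name": "arm_command", "arguments": {"plan": [[0,0,0,35,-40,0,0.5],[0,0,0,0,0,-40,0.5],[0,0,0,0,0,-20,0.5],[0,0,0,0,0,0,0.5],[0,0,0,0,0,0,0.5]]}}

```text
clock: 10.65
tool_pos: [630.5, 178.8, 101.8]
tool_rot: [-2.319, -2.12, 0.0]
contact_force: [1.0, -0.2, -0.1]
grip_width: 0.498
```

Run:
```python
from h import *
o=st(); snap('wrist','w11'); print(W2L(o['tool_pos']))
```

```text
t 10.65 p [630.5 178.8 101.8] rv [-2.319 -2.12   0.   ] F [ 1.  -0.2 -0.1] g 0.498
[-10.02330645 120.67395839]
```

View pics/w11.png

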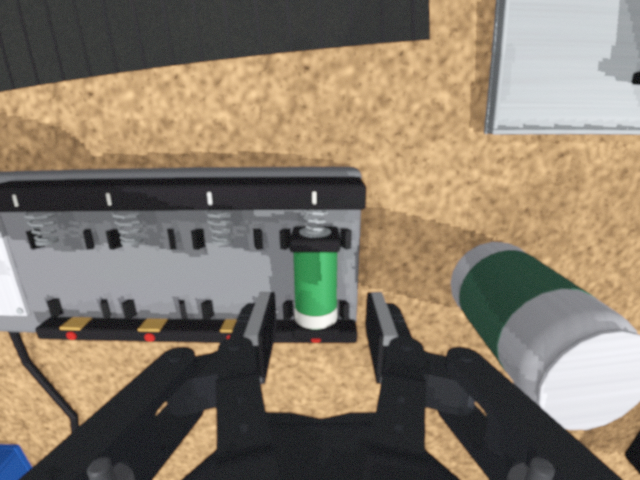

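Request:
{"name": "arm_command", "arguments": {"plan": [[0,0,0,0.7,-3.8,-20,0.5],[0,0,0,0,0,-18,0.5],[0,0,0,0,0,-10,0.5],[0,0,0,0,0,-5,0.5],[0,0,0,0,0,0,0.5]]}}

```text
clock: 11.2
tool_pos: [631.4, 175.2, 48.6]
tool_rot: [2.318, 2.12, 0.001]
contact_force: [-1.4, 0.5, 0.0]
grip_width: 0.498
```

Request:
{"name": "arm_command", "arguments": {"plan": [[0,0,0,0,0,0,0.2],[0,0,0,0,0,0,0.1],[0,0,0,0,0,0,0.1],[0,0,0,0,0,0,0.1]]}}

```text
clock: 11.6
tool_pos: [632.1, 175.3, 49.6]
tool_rot: [2.318, 2.119, 0.003]
contact_force: [-1.8, 1.2, 6.4]
grip_width: 0.291
```

Request:
{"name": "arm_command", "arguments": {"plan": [[-0.0078,-0.0869,0,-2.3,0.2,4,0.1],[-0.0078,-0.0869,0,-1.7,0.2,3.4,0.1],[-0.0078,-0.0869,0,-0.9,0.1,2.5,0.1],[-0.0078,-0.0869,0,-0.8,0.1,2.5,0.1],[0,0,0,0,0,0,0.1]]}}

```text
clock: 12.1
tool_pos: [623.4, 175.3, 60.3]
tool_rot: [2.113, 1.932, 0.341]
contact_force: [5.0, -1.2, -3.1]
grip_width: 0.283
```

Request:
{"name": "arm_command", "arguments": {"plan": [[0,0,0,8,-0.7,8,0.1],[0,0,0,0,0,25,0.1],[0,0,0,0,0,40,0.1],[0,0,0,0,0,30,0.1],[0,0,0,0,0,0,0.1]]}}

```text
clock: 12.6
tool_pos: [639.0, 175.5, 171.2]
tool_rot: [2.111, 1.927, 0.353]
contact_force: [2.2, -0.8, -0.4]
grip_width: 0.284
```

Run:
```python
from h import *
o=st(); snap('wrist','w12'); print(W2L(o['tool_pos']))
```

```text
t 12.6 p [639.  175.5 171.2] rv [2.111 1.927 0.353] F [ 2.2 -0.8 -0.4] g 0.284
[ -1.19017194 118.13408777]
```

View pics/w12.png

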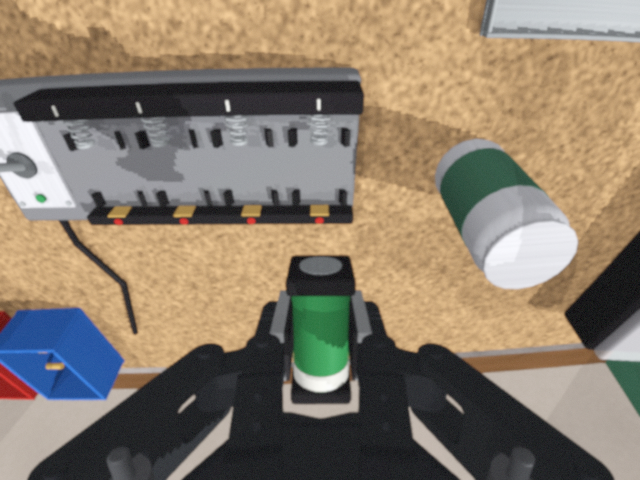

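Request:
{"name": "arm_command", "arguments": {"plan": [[0.0078,0.0869,0,-35,10,0,0.1],[0.0078,0.0869,0,-30,30,0,0.1],[0.0078,0.0869,0,-30,38,0,0.1],[0.0078,0.0869,0,-24,42,-10,0.1],[0,0,0,-20,42,-20,0.1]]}}

```text
clock: 13.15
tool_pos: [496.3, 337.5, 133.9]
tool_rot: [-2.321, -2.115, 0.003]
contact_force: [1.9, 0.9, -1.3]
grip_width: 0.287
```

Request:
{"name": "arm_command", "arguments": {"plan": [[0,0,0,0,4,-40,0.1],[0,0,0,0,0,-30,0.1],[0,0,0,0,0,-10,0.1],[0,0,0,0,0,0,0.1],[0,0,0,0,0,0,0.1]]}}

```text
clock: 13.65
tool_pos: [495.7, 340.2, 54.7]
tool_rot: [-2.32, -2.118, -0.001]
contact_force: [0.6, -0.8, -0.0]
grip_width: 0.287
```

Run:
```python
from h import *
o=st(); snap('wrist','w13')
```

```text
t 13.65 p [495.7 340.2  54.7] rv [-2.320e+00 -2.118e+00 -1.000e-03] F [ 0.6 -0.8 -0. ] g 0.287
```

View pics/w13.png

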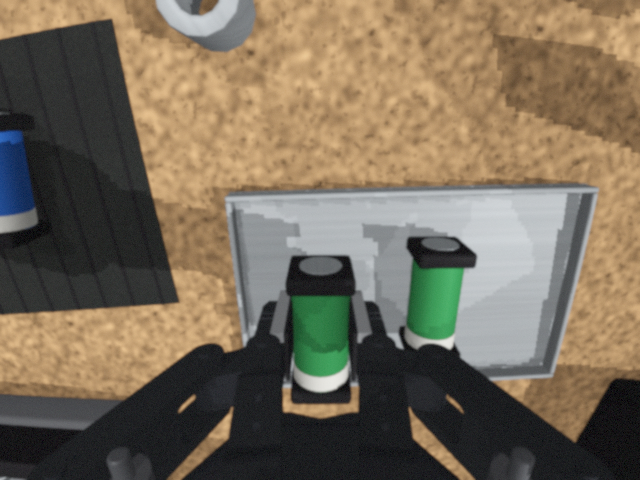

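Request:
{"name": "arm_command", "arguments": {"plan": [[0,0,0,0,0,-14,0.1],[0,0,0,0,0,-7,0.1],[0,0,0,0,0,-4,0.1],[0,0,0,0,0,0,0.1],[0,0,0,0,0,0,0.4]]}}

```text
clock: 14.2
tool_pos: [495.2, 340.4, 29.6]
tool_rot: [2.319, 2.119, 0.002]
contact_force: [-0.1, 0.1, -0.3]
grip_width: 0.4
```

Request:
{"name": "arm_command", "arguments": {"plan": [[0,0,0,0,0,0,0.45],[0,0,0,0,0,6,0.45],[0,0,0,0,0,34,0.45],[0,0,0,0,-20,45,0.45],[0,0,0,-25,-42,35,0.45]]}}

```text
clock: 14.7
tool_pos: [477.8, 287.0, 147.0]
tool_rot: [2.315, 2.119, 0.012]
contact_force: [1.0, -0.4, 0.2]
grip_width: 0.452
```

Request:
{"name": "arm_command", "arguments": {"plan": [[0,0,0,-25,-42,0,0.45],[0,0,0,-25,-42,0,0.45],[0,0,0,-6,-10,0,0.45],[0,0,0,0,0,0,0.45],[0,0,0,0,0,0,0.45]]}}

```text
clock: 15.2
tool_pos: [419.4, 192.0, 143.8]
tool_rot: [2.319, 2.119, 0.004]
contact_force: [0.2, -0.1, 0.4]
grip_width: 0.451
```

Run:
```python
from h import *
o=st(); snap('wrist','w14')
v=V('w14')
for k,z in [('blue',14)]:
    for c,a,r,bb in blobs(v.im,k,200): print(k,np.round(c,1),a,np.round(r,1),np.round(v.plane([c],z)[0],1))
```

```text
t 15.2 p [419.4 192.  143.8] rv [2.319 2.119 0.004] F [ 0.2 -0.1  0.4] g 0.451
blue [309.7 235.5] 1686 [34.7 50.5  4.4] [420.1 182.9  14. ]
blue [ 49.5 264.2] 1654 [47.1 38.7 83.5] [425.5 -37.9  14. ]
```

View pics/w14.png

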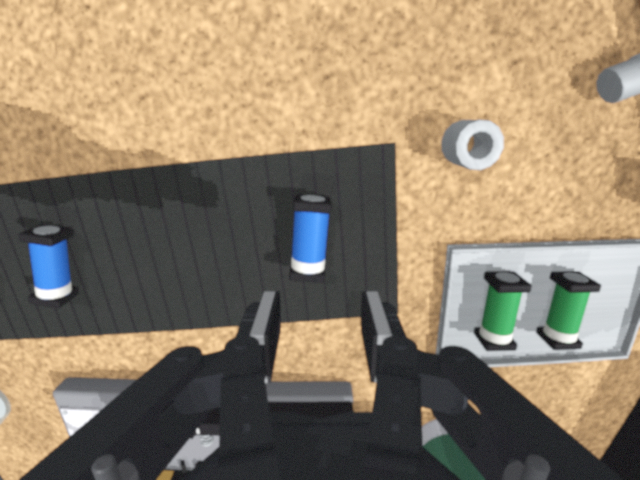

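```bash
cat >> h.py <<'E'
def cells(v,zb=0.,amin=300):
    hsv=cv2.cvtColor(v.im,cv2.COLOR_RGB2HSV);h,s,vv=[hsv[...,i].astype(int) for i in range(3)]
    B=((h>105)&(h<130)&(s>140)&(vv>50)).astype(np.uint8); Wm=((s<60)&(vv>120)).astype(np.uint8)
    n,l,stt,c=cv2.connectedComponentsWithStats(B);out=[]
    for i in range(1,n):
        if stt[i,4]<amin: continue
        b=(l==i).astype(np.uint8); L=max(stt[i,2],stt[i,3])
        nb=cv2.dilate(b,np.ones((7,7),np.uint8))
        n2,l2,s2,c2=cv2.connectedComponentsWithStats(Wm)
        best=None
        for j in range(1,n2):
            if s2[j,4]>40 and s2[j,4]<stt[i,4] and ((l2==j)&(nb>0)).sum()>10:
                if best is None or s2[j,4]>s2[best,4]: best=j
        if best is None: print('noband',c[i]);continue
        u=((b>0)|(l2==best)).astype(np.uint8);u=cv2.morphologyEx(u,cv2.MORPH_CLOSE,np.ones((5,5),np.uint8))
        ys,xs=np.nonzero(u);pts=np.c_[xs,ys].astype(float)
        P=v.plane(pts,zb+24.)[:,:2]
        hull=cv2.convexHull(P.astype(np.float32));(ctr,(w,hh),a)=cv2.minAreaRect(hull)
        bx=cv2.boxPoints((ctr,(w,hh),a));e1=bx[1]-bx[0];e2=bx[2]-bx[1]
        ax=e1 if np.linalg.norm(e1)>np.linalg.norm(e2) else e2
        d=v.plane([c2[best]],zb+24.)[0,:2]-v.plane([c[i]],zb+24.)[0,:2]
        # axis from centroids as cross-check
        if ax@d<0: ax=-ax
        out.append(dict(px=c[i],ctr=np.array(ctr),yaw=np.degrees(np.arctan2(ax[1],ax[0])),yaw2=np.degrees(np.arctan2(d[1],d[0])),size=(w,hh)))
    return out
E
python3 - <<'E'
from h import *
for n in ['w14','w1']:
  for r in cells(V(n)): print(n,{k:np.round(x,1) for k,x in r.items()})
E
```

```text
w14 {'px': array([309.7, 235.5]), 'ctr': array([423.2, 182.4]), 'yaw': np.float32(-9.0), 'yaw2': np.float64(-9.1), 'size': array([26.4, 51.1])}
w14 {'px': array([ 49.5, 264.2]), 'ctr': array([426.8, -29.9]), 'yaw': np.float32(-13.9), 'yaw2': np.float64(-14.9), 'size': array([33.9, 58.4])}
noband [158.12408759 456.36788321]
w1 {'px': array([485.9,  73.6]), 'ctr': array([421.2, 178.8]), 'yaw': np.float32(-9.1), 'yaw2': np.float64(-7.9), 'size': array([29.3, 51.3])}
w1 {'px': array([263.9,  87.2]), 'ctr': array([427.2, -35.8]), 'yaw': np.float32(-14.1), 'yaw2': np.float64(-14.3), 'size': array([27.3, 51.3])}
w1 {'px': array([157.1,  98.2]), 'ctr': array([ 423.2, -146.1]), 'yaw': np.float32(-113.3), 'yaw2': np.float64(-113.6), 'size': array([51.3, 26.6])}
```

Request:
{"name": "arm_command", "arguments": {"plan": [[0,0,-0.067,4.8,-9.8,-30,0.45],[0,0,0,0,0,-35,0.45],[0,0,0,0,0,-30,0.45],[0,0,0,0,0,0,0.45],[0,0,0,0,0,0,0.45]]}}

```text
clock: 15.75
tool_pos: [423.3, 182.3, 48.0]
tool_rot: [-2.387, -2.042, 0.001]
contact_force: [1.0, -0.3, 0.2]
grip_width: 0.448
```

Run:
```python
from h import *
o=st(); snap('wrist','w15')
for r in cells(V('w15')): print({k:np.round(x,1) for k,x in r.items()})
```

```text
t 15.75 p [423.3 182.3  48. ] rv [-2.387e+00 -2.042e+00  1.000e-03] F [ 1.  -0.3  0.2] g 0.448
{'px': array([321.9, 290.7]), 'ctr': array([423.8, 182.3]), 'yaw': np.float32(-9.2), 'yaw2': np.float64(-8.6), 'size': array([25.1, 50.9])}
```

View pics/w15.png

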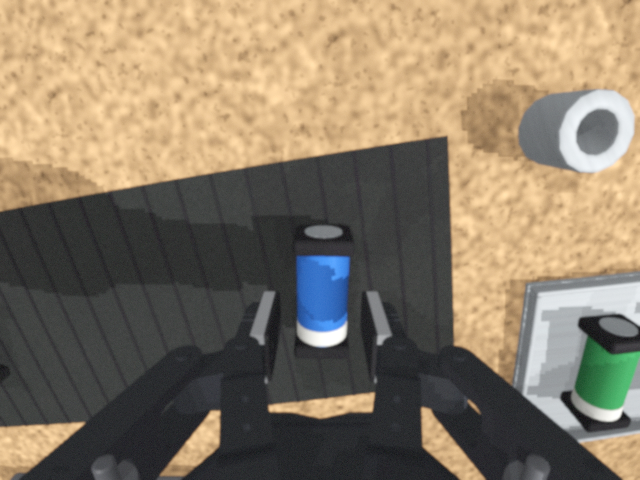

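Request:
{"name": "arm_command", "arguments": {"plan": [[0,0,0,0.5,0,-12,0.45],[0,0,0,0,0,-7,0.45],[0,0,0,0,0,-3,0.45],[0,0,0,0,0,0,0.45],[0,0,0,0,0,0,0.1]], "grip_force": 60}}

```text
clock: 16.3
tool_pos: [423.7, 181.7, 26.5]
tool_rot: [2.388, 2.041, 0.001]
contact_force: [-1.1, -2.1, 12.3]
grip_width: 0.297
```

Request:
{"name": "arm_command", "arguments": {"plan": [[0,0,0,0,0,0,0.1],[0,0,0,0,0,0,0.1],[0,0,0,0,0,0,0.1]]}}

```text
clock: 16.6
tool_pos: [423.8, 181.7, 26.8]
tool_rot: [2.388, 2.041, 0.002]
contact_force: [-1.4, 0.4, 5.9]
grip_width: 0.285
```

Request:
{"name": "arm_command", "arguments": {"plan": [[0,0,0,0,0,20,0.1],[0,0,0,0,0,40,0.1],[0,0,0,0,0,40,0.1],[0,0,0,0,0,0,0.1],[0,0,0,0,0,0,0.1]]}}

```text
clock: 17.1
tool_pos: [424.4, 181.8, 127.0]
tool_rot: [2.388, 2.04, 0.004]
contact_force: [0.2, -0.5, -1.1]
grip_width: 0.28
```

Run:
```python
from h import *
o=st(); snap('wrist','w16')
for r in cells(V('w16'),o['tool_pos'][2]-26): print({k:np.round(x,1) for k,x in r.items()})
```

```text
t 17.1 p [424.4 181.8 127. ] rv [2.388 2.04  0.004] F [ 0.2 -0.5 -1.1] g 0.28
{'px': array([ 50.5, 282.5]), 'ctr': array([388.4,  71.4]), 'yaw': np.float32(-14.0), 'yaw2': np.float64(-15.4), 'size': array([19. , 32.4])}
{'px': array([320.5, 313.7]), 'ctr': array([423.8, 181.2]), 'yaw': np.float32(-9.1), 'yaw2': np.float64(-8.5), 'size': array([24.4, 50.4])}
```

View pics/w16.png

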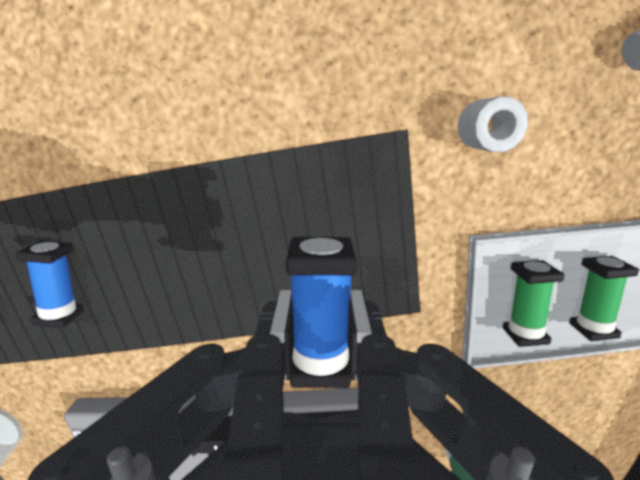

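Request:
{"name": "arm_command", "arguments": {"plan": [[0,0,0.067,41,-1,0,0.1],[-0.0078,-0.0869,0,42,-1.5,0,0.1],[-0.0078,-0.0869,0,42,-1.5,0,0.1],[-0.0078,-0.0869,0,42,-1.5,0,0.1],[-0.0078,-0.0869,0,40.6,-1.3,-5,0.1]]}}

```text
clock: 17.65
tool_pos: [631.8, 174.4, 119.5]
tool_rot: [2.113, 1.931, 0.341]
contact_force: [0.5, -0.2, -2.3]
grip_width: 0.28
```

Request:
{"name": "arm_command", "arguments": {"plan": [[0,0,0,0,0,-20,0.1],[0,0,0,0,0,-10,0.1],[0,0,0,0,0,0,0.1],[0,0,0,0,0,0,0.1],[0,0,0,0,0,0,0.1]]}}

```text
clock: 18.15
tool_pos: [631.1, 174.9, 91.6]
tool_rot: [2.114, 1.932, 0.342]
contact_force: [-0.6, -0.5, -0.9]
grip_width: 0.277
```

```bash
cat >> h.py <<'E'
def tool():
    o=st(); Rm=R.from_rotvec(o['tool_rot']).as_matrix(); z=Rm[:,2]; x=Rm[:,0]
    ex=np.array([np.cos(YAW),np.sin(YAW),0]); ey=np.array([-np.sin(YAW),np.cos(YAW),0])
    print('local',np.round(W2L(o['tool_pos']),2),'z',round(o['tool_pos'][2],2),'tilt',round(np.degrees(np.arctan2(z@ex,-z[2])),2),'roll',round(np.degrees(np.arctan2(z@ey,-z[2])),2),'yaw',round(np.degrees(np.arctan2(x[1],x[0])),2))
E
python3 - <<'E'
from h import *
tool(); snap('wrist','w17')
E
```

```text
t 18.15 p [631.1 174.9  91.6] rv [2.114 1.932 0.342] F [-0.6 -0.5 -0.9] g 0.277
local [ -9.   116.83] z 91.6 tilt 20.03 roll 0.03 yaw 84.87
```

View pics/w17.png

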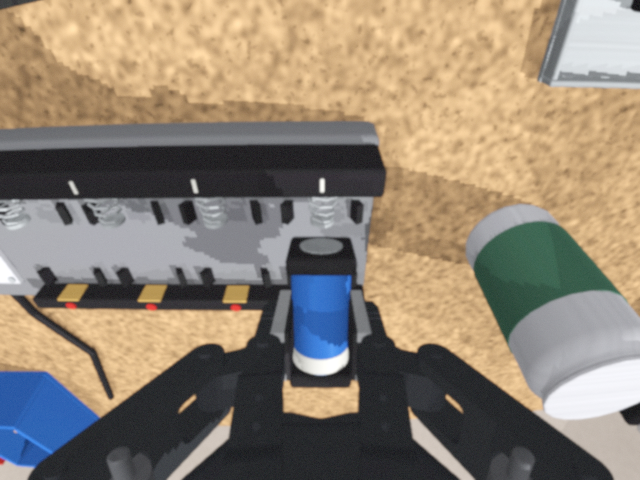

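Request:
{"name": "arm_command", "arguments": {"plan": [[0,0,0,0.9,0,-14,0.1],[0,0,0,0,0,-10,0.1],[0,0,0,0,0,-5,0.1],[0,0,0,0,0,0,0.1],[0,0,0,0,0,0,0.1]]}}

```text
clock: 18.7
tool_pos: [633.1, 175.0, 63.0]
tool_rot: [2.114, 1.931, 0.344]
contact_force: [4.5, 0.8, 0.5]
grip_width: 0.28
```

Request:
{"name": "arm_command", "arguments": {"plan": [[0,0,0,-3,0.3,0,0.1],[0,0,0,-3,0.3,0,0.1],[0,0,0,-3,0.3,0,0.1],[0,0,0,0,0,0,0.1],[0,0,0,0,0,0,0.1]]}}

```text
clock: 19.2
tool_pos: [624.9, 175.7, 63.4]
tool_rot: [2.113, 1.93, 0.345]
contact_force: [8.4, -0.2, -1.4]
grip_width: 0.28
```

Run:
```python
from h import *
tool(); snap('wrist','w18')
```

```text
t 19.2 p [624.9 175.7  63.4] rv [2.113 1.93  0.345] F [ 8.4 -0.2 -1.4] g 0.28
local [-15.34 117.09] z 63.4 tilt 20.22 roll 0.04 yaw 84.83
```

View pics/w18.png

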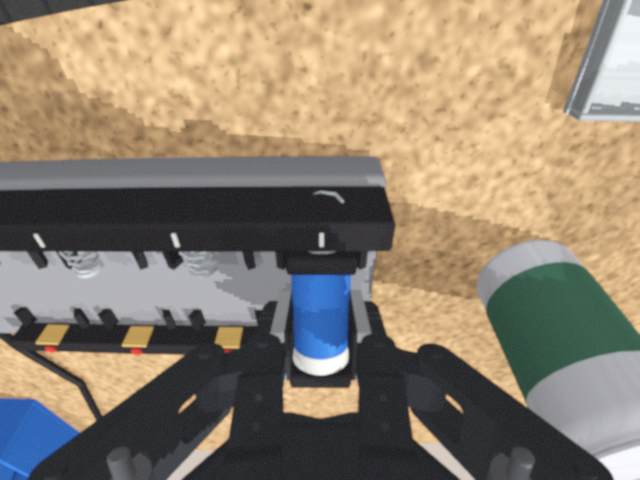

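```bash
cat >> h.py <<'E'
def cellpts(v,X,Z,th,by,pts):
    t=np.radians(th);out=[]
    for (x,y,z) in pts:
        lx=X+x*np.cos(t)-z*np.sin(t);lz=38+Z+x*np.sin(t)+z*np.cos(t)
        out.append(v.proj(L2W(lx,by+y,lz))[0])
    return np.array(out)
E
python3 - <<'E'
from h import *
for n,X in (('w18',-1.2),('w17',5.15)):
    v=V(n); Z={'w18':63.4,'w17':91.6}[n]-38-8.47
    pts=[(-43,0,14),(-35,0,14),(-35,0,13),(13,0,13),(-43,14,14),(-35,14,14),(-35,-14,14),(21,14,14)]
    print(n);print(np.round(np.c_[np.array(pts),cellpts(v,X,Z,20,117,pts)],1))
v=V('w18');im=cv2.resize(v.im[170:400,250:400],None,fx=3.3,fy=2.6,interpolation=cv2.INTER_CUBIC)
im2=cv2.resize(V('w17').im[170:400,250:400],None,fx=2.6,fy=2.6,interpolation=cv2.INTER_CUBIC)
cv2.imwrite('pics/c.png',np.hstack([cv2.resize(v.im[170:400,250:400],None,fx=2.6,fy=2.6,interpolation=cv2.INTER_CUBIC),im2])[:,:,::-1])
E
```

```text
w18
[[-43.    0.   14.  322.2 261.8]
 [-35.    0.   14.  322.2 280.7]
 [-35.    0.   13.  322.2 279.5]
 [ 13.    0.   13.  322.1 376.7]
 [-43.   14.   14.  358.8 261.7]
 [-35.   14.   14.  358.  280.6]
 [-35.  -14.   14.  286.3 280.7]
 [ 21.   14.   14.  353.1 392.2]]
w17
[[-43.    0.   14.  323.  261.6]
 [-35.    0.   14.  322.9 280.5]
 [-35.    0.   13.  322.9 279.3]
 [ 13.    0.   13.  322.7 376.8]
 [-43.   14.   14.  359.5 261.6]
 [-35.   14.   14.  358.8 280.4]
 [-35.  -14.   14.  287.1 280.5]
 [ 21.   14.   14.  353.7 392.3]]
```

View pics/c.png

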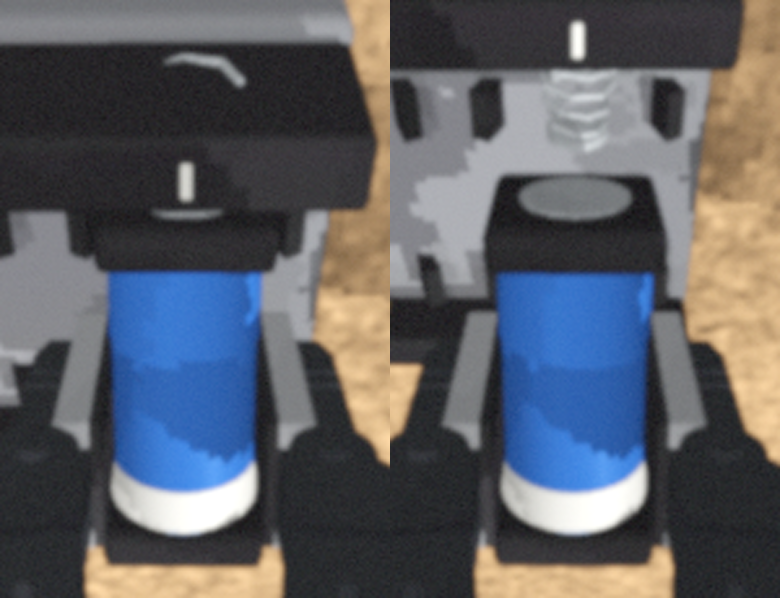

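Request:
{"name": "arm_command", "arguments": {"plan": [[0,0,0,-1.8,0.2,-1,0.1],[0,0,0,0,0,-1,0.1],[0,0,0,0,0,0,0.1],[0,0,0,0,0,0,0.1]]}}

```text
clock: 19.65
tool_pos: [624.6, 175.8, 62.8]
tool_rot: [2.111, 1.928, 0.348]
contact_force: [7.5, -1.1, 2.7]
grip_width: 0.28
```

Run:
```python
from h import *
tool()
```

```text
t 19.65 p [624.6 175.8  62.8] rv [2.111 1.928 0.348] F [ 7.5 -1.1  2.7] g 0.28
local [-15.6  117.15] z 62.79 tilt 20.4 roll 0.03 yaw 84.8
```

Request:
{"name": "arm_command", "arguments": {"plan": [[0,0,0,0,0,0,0.1]]}}

```text
clock: 19.75
tool_pos: [624.6, 175.8, 62.8]
tool_rot: [2.111, 1.928, 0.348]
contact_force: [7.3, -0.5, 2.6]
grip_width: 0.281
```

Request:
{"name": "arm_command", "arguments": {"plan": [[0,0,0,0,0,0,0.1]]}}

```text
clock: 19.85
tool_pos: [624.6, 175.8, 62.8]
tool_rot: [2.111, 1.928, 0.348]
contact_force: [7.8, -2.4, 1.8]
grip_width: 0.278
```

Request:
{"name": "arm_command", "arguments": {"plan": [[0,0,0,0,0,0,0.1]]}}

```text
clock: 19.95
tool_pos: [624.6, 175.8, 62.8]
tool_rot: [2.111, 1.928, 0.348]
contact_force: [7.3, -0.5, 2.2]
grip_width: 0.283
```

Run:
```python
from h import *
tool();snap('wrist','w19')
im=V('w19').im
cv2.imwrite('pics/c2.png',cv2.resize(im[170:400,250:400],None,fx=2.6,fy=2.6,interpolation=cv2.INTER_CUBIC)[:,:,::-1])
```

```text
t 19.95 p [624.6 175.8  62.8] rv [2.111 1.928 0.348] F [ 7.3 -0.5  2.2] g 0.283
local [-15.6  117.12] z 62.82 tilt 20.4 roll 0.03 yaw 84.8
```

View pics/c2.png

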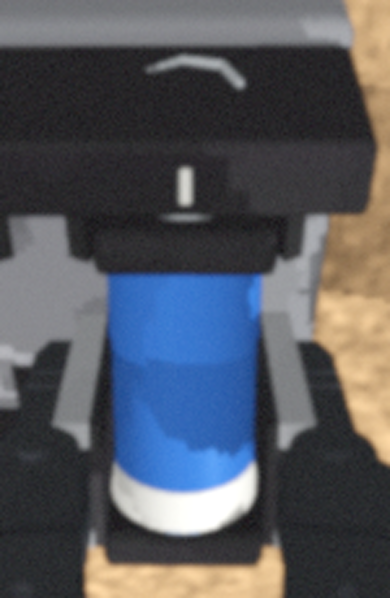

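Request:
{"name": "arm_command", "arguments": {"plan": [[0,0,0,-2,0.2,0,0.1],[0,0,0,0,0,0,0.1],[0,0,0,0,0,0,0.1],[0,0,0,0,0,0,0.1]]}}

```text
clock: 20.4
tool_pos: [622.8, 176.0, 62.9]
tool_rot: [2.111, 1.927, 0.348]
contact_force: [7.9, -1.5, 2.5]
grip_width: 0.284
```

Run:
```python
from h import *
tool();print(get_obs()['torque'])
```

```text
t 20.4 p [622.8 176.   62.9] rv [2.111 1.927 0.348] F [ 7.9 -1.5  2.5] g 0.284
local [-17.37 117.15] z 62.9 tilt 20.43 roll 0.03 yaw 84.79
[-0.16622606 -1.36446268 -0.0637957 ]
```

Request:
{"name": "arm_command", "arguments": {"plan": [[0.0039,0.0435,0,0.4,0,-1.4,0.1],[0.0039,0.0435,0,0.4,0,-1.4,0.1],[0.0039,0.0435,0,0.6,0,-1.2,0.1],[0.0039,0.0435,0,0.6,0,-1.2,0.1],[0,0,0,0,0,0,0.1]]}}

```text
clock: 20.9
tool_pos: [626.0, 175.7, 57.3]
tool_rot: [2.218, 2.024, 0.185]
contact_force: [7.7, -1.2, 2.1]
grip_width: 0.279
```

Request:
{"name": "arm_command", "arguments": {"plan": [[0,0,0,0,0,0,0.1],[0,0,0,0,0,0,0.1]]}}

```text
clock: 21.1
tool_pos: [625.1, 175.8, 57.3]
tool_rot: [2.217, 2.024, 0.185]
contact_force: [8.3, -1.7, 3.3]
grip_width: 0.279
```

Run:
```python
from h import *
tool();print(get_obs()['torque']);snap('wrist','w20')
im=V('w20').im
cv2.imwrite('pics/c3.png',cv2.resize(im[170:400,220:430],None,fx=2.6,fy=2.6,interpolation=cv2.INTER_CUBIC)[:,:,::-1])
```

```text
t 21.1 p [625.1 175.8  57.3] rv [2.217 2.024 0.185] F [ 8.3 -1.7  3.3] g 0.279
local [-15.07 117.14] z 57.3 tilt 10.43 roll 0.02 yaw 84.8
[-0.21184284 -1.54241669  0.0381608 ]
```

View pics/c3.png

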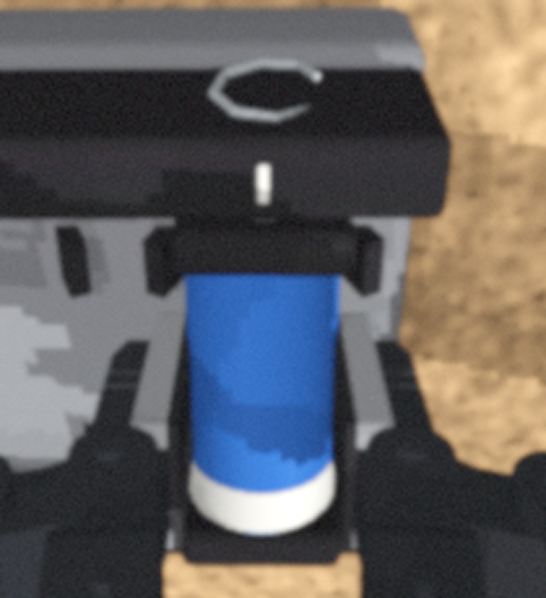

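Request:
{"name": "arm_command", "arguments": {"plan": [[0.0039,0.0435,0,0.5,0,-1.3,0.1],[0.0039,0.0435,0,0.5,0,-1.3,0.1],[0.0039,0.0435,0,0.7,0,-1.4,0.1],[0.0045,0.05,0,0.8,0,-1.6,0.1],[0,0,0,0,0,0,0.1]]}}

```text
clock: 21.65
tool_pos: [628.6, 175.5, 51.2]
tool_rot: [-2.32, -2.118, -0.001]
contact_force: [8.6, -2.2, 2.9]
grip_width: 0.278
```

Request:
{"name": "arm_command", "arguments": {"plan": [[0,0,0,0,0,0,0.1],[0,0,0,0,0,0,0.1]]}}

```text
clock: 21.85
tool_pos: [628.2, 175.5, 51.4]
tool_rot: [2.319, 2.118, 0.002]
contact_force: [9.5, -1.7, 1.6]
grip_width: 0.281
```

Run:
```python
from h import *
tool();print(get_obs()['torque']);snap('wrist','w21')
im=V('w21').im
cv2.imwrite('pics/c4.png',cv2.resize(im[170:400,220:430],None,fx=2.6,fy=2.6,interpolation=cv2.INTER_CUBIC)[:,:,::-1])
```

```text
t 21.85 p [628.2 175.5  51.4] rv [2.319e+00 2.118e+00 2.000e-03] F [ 9.5 -1.7  1.6] g 0.281
local [-12.04 117.19] z 51.4 tilt 0.12 roll 0.01 yaw 84.81
[-0.31213172 -1.94517743  0.02577777]
```

View pics/c4.png

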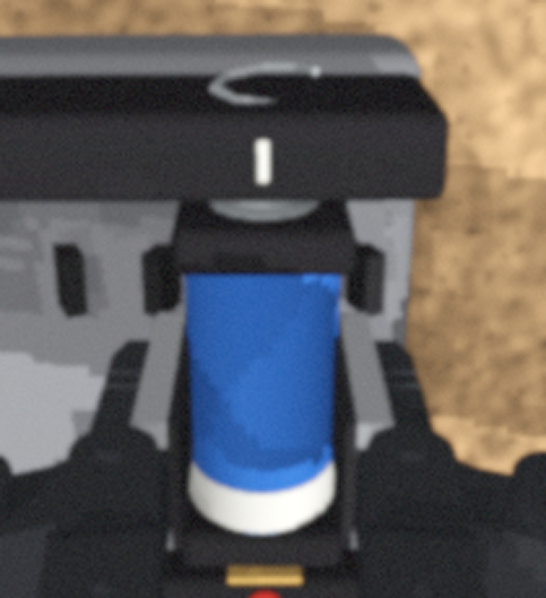

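Request:
{"name": "arm_command", "arguments": {"plan": [[0,0,0,0,0,0,0.42],[0,0,0,0,0,0,0.42],[0,0,0,0,0,5,0.42],[0,0,0,0,0,25,0.42],[0,0,0,-10,0,40,0.42]]}}

```text
clock: 22.4
tool_pos: [609.4, 175.4, 116.0]
tool_rot: [-2.311, -2.112, 0.021]
contact_force: [0.2, -0.2, -0.2]
grip_width: 0.421
```

Request:
{"name": "arm_command", "arguments": {"plan": [[0,0,0,-10,0,0,0.42],[0,0,0,0,0,0,0.42],[0,0,0,0,0,0,0.42]]}}

```text
clock: 22.7
tool_pos: [601.6, 175.9, 118.0]
tool_rot: [-2.313, -2.115, 0.012]
contact_force: [-0.5, -0.6, -0.7]
grip_width: 0.421
```

Run:
```python
from h import *
tool();snap('wrist','w22')
v=V('w22')
pts=[(-43,0,14),(-35,0,13),(13,0,13),(21,14,14),(21,-14,14),(23,0,5)]
print(np.round(cellpts(v,0,0,0,117,pts),1))
for r in cells(v,24): print({k:np.round(x,1) for k,x in r.items()},np.round(W2L(r['ctr']),1))
cv2.imwrite('pics/c5.png',cv2.resize(v.im[200:400,200:430],None,fx=3,fy=3,interpolation=cv2.INTER_CUBIC)[:,:,::-1])
```

```text
t 22.7 p [601.6 175.9 118. ] rv [-2.313 -2.115  0.012] F [-0.5 -0.6 -0.7] g 0.421
local [-38.49 115.13] z 117.99 tilt -0.62 roll -0.05 yaw 84.87
[[324.9 261.6]
 [324.8 273.1]
 [324.5 339.7]
 [345.5 350.7]
 [303.3 350.7]
 [324.3 345. ]]
noband [ 17.0628707 465.2455516]
{'px': array([324. , 312.3]), 'ctr': array([624.2, 181.5]), 'yaw': np.float32(173.2), 'yaw2': np.float64(139.9), 'size': array([35.4, 64.4])} [-16.6 122.7]
```

View pics/c5.png

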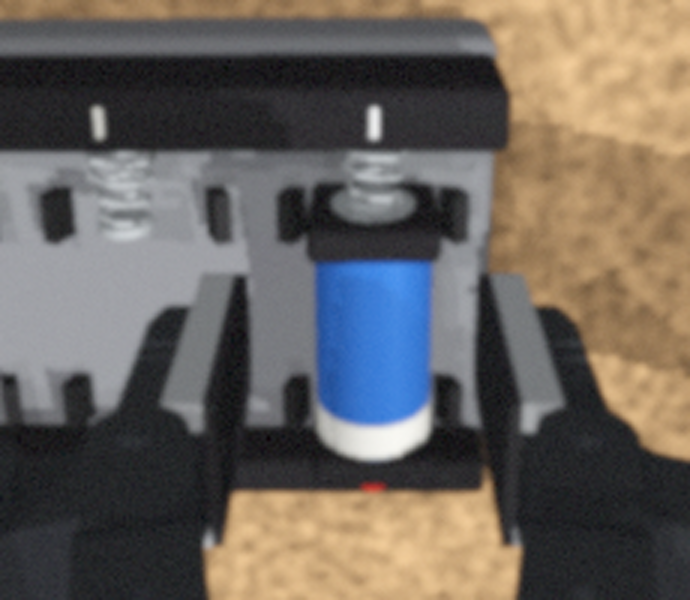

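Run:
```python
from h import *
for n in ('w22','w11','w5'):
    v=V(n); by=-45 if n=='w5' else 117
    print(n,np.round(v.proj([L2W(-56,by,52),L2W(38,by,40)]),1).tolist(),np.round(cellpts(v,0,0,0,by,[(-43,0,14),(-35,0,13),(13,0,13),(21,0,14)]),1).tolist())
    for k in ('green','blue','red'):
        for c,a,r,bb in blobs(v.im,k,10): 
            if 280<c[0]<360 : print(k,np.round(c,1),bb)
    hsv=cv2.cvtColor(v.im,cv2.COLOR_RGB2HSV); col=v.im[180:380,int(v.proj(L2W(-10,by,51))[0][0])]; 
    g=col.astype(int).sum(1); print([(180+i,int(g[i])) for i in range(0,200,3)] if n!='w5' else '')
```

```text
w22 [[324.9, 241.1], [324.1, 360.0]] [[324.9, 261.6], [324.8, 273.1], [324.5, 339.7], [324.4, 350.8]]
blue [324.  312.3] [306 286  37  55]
red [324.  361.6] [321 361   7   3]
[(180, 509), (183, 494), (186, 487), (189, 500), (192, 509), (195, 507), (198, 413), (201, 351), (204, 359), (207, 256), (210, 267), (213, 320), (216, 319), (219, 111), (222, 81), (225, 82), (228, 98), (231, 140), (234, 246), (237, 673), (240, 691), (243, 688), (246, 474), (249, 194), (252, 559), (255, 470), (258, 539), (261, 372), (264, 415), (267, 495), (270, 419), (273, 297), (276, 97), (279, 143), (282, 151), (285, 161), (288, 389), (291, 429), (294, 400), (297, 400), (300, 404), (303, 398), (306, 400), (309, 404), (312, 403), (315, 392), (318, 397), (321, 397), (324, 395), (327, 393), (330, 394), (333, 397), (336, 396), (339, 396), (342, 614), (345, 715), (348, 715), (351, 685), (354, 237), (357, 138), (360, 163), (363, 354), (366, 469), (369, 494), (372, 513), (375, 534), (378, 527)]
w11 [[314.7, 198.2], [315.8, 338.6]] [[314.8, 222.5], [315.0, 236.3], [315.4, 314.1], [315.5, 326.7]]
green [315.1 281.8] [2
[... 329 characters left out ...]
49, 124), (252, 198), (255, 282), (258, 278), (261, 288), (264, 279), (267, 281), (270, 287), (273, 288), (276, 283), (279, 282), (282, 284), (285, 351), (288, 374), (291, 378), (294, 367), (297, 374), (300, 359), (303, 349), (306, 352), (309, 342), (312, 338), (315, 396), (318, 715), (321, 719), (324, 721), (327, 692), (330, 199), (333, 136), (336, 139), (339, 258), (342, 368), (345, 544), (348, 472), (351, 444), (354, 501), (357, 497), (360, 476), (363, 560), (366, 555), (369, 500), (372, 530), (375, 530), (378, 490)]
w5 [[323.1, 201.7], [322.7, 343.7]] [[323.0, 226.3], [323.0, 240.3], [322.9, 319.2], [322.9, 332.0]]
green [322.4 287. ] [301 256  43  65]
red [322.3 345.6] [318 344  10   4]
```

Request:
{"name": "arm_command", "arguments": {"plan": [[0,0,0,-30,-20,20,0.45],[0,0,-0.05,-35,-35,7,0.45],[0,0,-0.05,-35,-35,0,0.45],[0,0,-0.05,-35,-35,0,0.45],[0,0,0,-35,-35,0,0.45]]}}

```text
clock: 23.25
tool_pos: [431.2, 15.1, 145.1]
tool_rot: [-2.466, -1.935, 0.01]
contact_force: [1.4, -0.3, 0.6]
grip_width: 0.451
```

Request:
{"name": "arm_command", "arguments": {"plan": [[0,0,0,-5,-35,0,0.45],[0,0,0,0,-16,-30,0.45],[0,0,0,0,0,-30,0.45],[0,0,0,0,0,0,0.45],[0,0,0,0,0,0,0.45]]}}

```text
clock: 23.75
tool_pos: [427.3, -34.6, 85.6]
tool_rot: [-2.464, -1.934, 0.01]
contact_force: [0.2, 0.5, 0.4]
grip_width: 0.444
```

Run:
```python
from h import *
tool();snap('wrist','w23')
for r in cells(V('w23')): print({k:np.round(x,1) for k,x in r.items()})
```

```text
t 23.75 p [427.3 -34.6  85.6] rv [-2.464 -1.934  0.01 ] F [0.2 0.5 0.4] g 0.444
local [-193.3  -110.14] z 85.57 tilt -0.61 roll 0.1 yaw 76.26
noband [634.21091811 461.22828784]
{'px': array([351.4, 234.4]), 'ctr': array([415.5, -13.9]), 'yaw': np.float32(-13.3), 'yaw2': np.float64(-12.7), 'size': array([26. , 50.8])}
{'px': array([157. , 298.8]), 'ctr': array([ 419.9, -142.4]), 'yaw': np.float32(-112.3), 'yaw2': np.float64(-111.8), 'size': array([55.2, 30.3])}
```

View pics/w23.png

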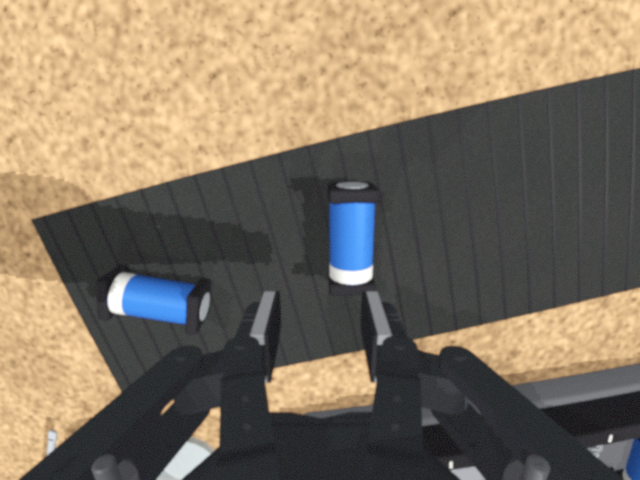

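Request:
{"name": "arm_command", "arguments": {"plan": [[-0.001,-0.0106,0.013,-10.8,20.5,0,0.45],[0,0,0,0,0,-20,0.45],[0,0,0,0,0,-18,0.45],[0,0,0,0,0,0,0.45],[0,0,0,0,0,0,0.45]]}}

```text
clock: 24.3
tool_pos: [418.5, -14.3, 49.2]
tool_rot: [2.456, 1.955, 0.006]
contact_force: [-0.0, -0.2, 0.7]
grip_width: 0.448
```

Run:
```python
from h import *
tool();snap('wrist','w24')
for r in cells(V('w24')): print({k:np.round(x,1) for k,x in r.items()})
```

```text
t 24.3 p [418.5 -14.3  49.2] rv [2.456 1.955 0.006] F [-0.  -0.2  0.7] g 0.448
local [-203.87  -90.65] z 49.19 tilt 0.26 roll 0.06 yaw 77.05
{'px': array([321.9, 283.7]), 'ctr': array([416.1, -13.5]), 'yaw': np.float32(-12.7), 'yaw2': np.float64(-11.7), 'size': array([25.1, 50.7])}
{'px': array([ 99. , 346.1]), 'ctr': array([ 418.2, -140.7]), 'yaw': np.float32(-112.7), 'yaw2': np.float64(-111.5), 'size': array([58.8, 33.9])}
```

Request:
{"name": "arm_command", "arguments": {"plan": [[0,0,0,-1.4,0.6,-12,0.45],[0,0,0,0,0,-7,0.45],[0,0,0,0,0,-3.4,0.45],[0,0,0,0,0,0,0.45],[0,0,0,0,0,0,0.1]]}}

```text
clock: 24.85
tool_pos: [416.6, -13.9, 26.1]
tool_rot: [2.457, 1.954, 0.006]
contact_force: [-1.2, -2.6, 10.2]
grip_width: 0.297
```

Request:
{"name": "arm_command", "arguments": {"plan": [[0,0,0,0,0,0,0.1],[0,0,0,0,0,0,0.1],[0,0,0,0,0,0,0.1]]}}

```text
clock: 25.15
tool_pos: [416.7, -13.9, 26.4]
tool_rot: [2.457, 1.954, 0.006]
contact_force: [-1.5, 0.4, 5.9]
grip_width: 0.279
```

Request:
{"name": "arm_command", "arguments": {"plan": [[0,0,0,0,0,20,0.1],[0,0,0,0,0,40,0.1],[0,0,0,0,0,40,0.1],[0,0,0,0,0,0,0.1],[0,0,0,0,0,0,0.1]]}}

```text
clock: 25.65
tool_pos: [417.4, -14.1, 126.5]
tool_rot: [2.455, 1.953, 0.008]
contact_force: [-0.5, 0.3, -1.2]
grip_width: 0.281
```

Run:
```python
from h import *
tool();snap('wrist','w25')
for r in cells(V('w25'),101): print({k:np.round(x,1) for k,x in r.items()})
```

```text
t 25.65 p [417.4 -14.1 126.5] rv [2.455 1.953 0.008] F [-0.5  0.3 -1.2] g 0.281
local [-204.99  -90.57] z 126.51 tilt 0.38 roll 0.04 yaw 77.0
noband [583.49642005 434.58114558]
{'px': array([160.7, 285.3]), 'ctr': array([381.6, -76. ]), 'yaw': np.float32(-112.6), 'yaw2': np.float64(-111.7), 'size': array([30.5, 16.6])}
{'px': array([320.4, 313.1]), 'ctr': array([416.5, -14.5]), 'yaw': np.float32(-13.1), 'yaw2': np.float64(-12.4), 'size': array([24.3, 50.3])}
```

View pics/w25.png

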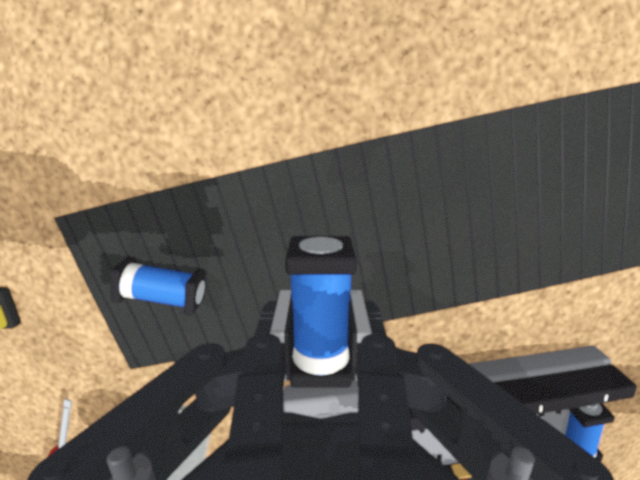

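Request:
{"name": "arm_command", "arguments": {"plan": [[0,0,0.07,36,13.4,0,0.1],[0,0,0.067,36,13.4,0,0.1],[-0.0078,-0.0869,0,36,13.4,0,0.1],[-0.0078,-0.0869,0,36,13.4,0,0.1],[-0.0078,-0.0869,0,36,13.5,0,0.1]]}}

```text
clock: 26.2
tool_pos: [596.3, 53.8, 123.2]
tool_rot: [2.167, 1.981, 0.265]
contact_force: [-1.2, -0.3, -0.5]
grip_width: 0.278
```

Request:
{"name": "arm_command", "arguments": {"plan": [[-0.0078,-0.0869,0,35,13.5,0,0.1],[0,0,0,0,0,-20,0.1],[0,0,0,0,0,-14,0.1],[0,0,0,0,0,0,0.1],[0,0,0,0,0,0,0.1]]}}

```text
clock: 26.7
tool_pos: [629.6, 66.6, 89.7]
tool_rot: [2.115, 1.933, 0.342]
contact_force: [-0.5, -0.9, -1.2]
grip_width: 0.281
```

Run:
```python
from h import *
tool();snap('wrist','w26')
```

```text
t 26.7 p [629.6  66.6  89.7] rv [2.115 1.933 0.342] F [-0.5 -0.9 -1.2] g 0.281
local [-0.8   8.83] z 89.69 tilt 19.97 roll 0.07 yaw 84.88
```

View pics/w26.png

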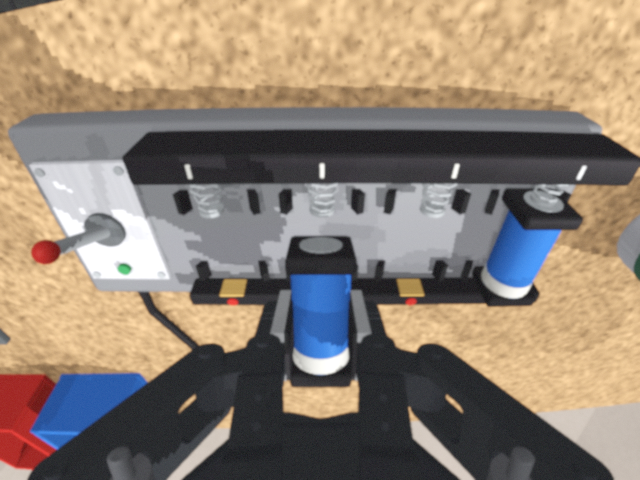

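Request:
{"name": "arm_command", "arguments": {"plan": [[0,0,0,3,0,-14,0.1],[0,0,0,0,0,-9,0.1],[0,0,0,0,0,-4.5,0.1],[0,0,0,0,0,0,0.1],[0,0,0,0,0,0,0.1]]}}

```text
clock: 27.25
tool_pos: [634.4, 66.7, 64.5]
tool_rot: [2.112, 1.931, 0.346]
contact_force: [0.5, 0.4, -0.6]
grip_width: 0.281
```

Request:
{"name": "arm_command", "arguments": {"plan": [[0,0,0,-3,0.3,0,0.1],[0,0,0,-3,0.3,0,0.1],[0,0,0,-3.5,0.3,0,0.1],[0,0,0,0,0,0,0.1],[0,0,0,0,0,0,0.1]]}}

```text
clock: 27.75
tool_pos: [626.1, 67.6, 65.4]
tool_rot: [2.111, 1.93, 0.348]
contact_force: [4.5, -0.8, -0.2]
grip_width: 0.282
```

Run:
```python
from h import *
tool();snap('wrist','w27')
```

```text
t 27.75 p [626.1  67.6  65.4] rv [2.111 1.93  0.348] F [ 4.5 -0.8 -0.2] g 0.282
local [-4.4   9.48] z 65.36 tilt 20.36 roll 0.11 yaw 84.88
```

View pics/w27.png

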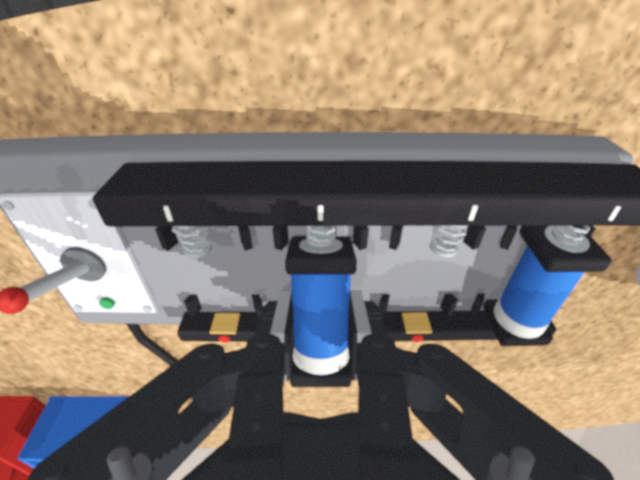

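Request:
{"name": "arm_command", "arguments": {"plan": [[0,0,0,-2,-0.3,-1,0.1],[0,0,0,-1.5,0,-1.5,0.1],[0,0,0,0,0,0,0.1],[0,0,0,0,0,0,0.1],[0,0,0,0,0,0,0.1]]}}

```text
clock: 28.3
tool_pos: [622.9, 67.4, 63.0]
tool_rot: [2.111, 1.93, 0.349]
contact_force: [5.8, -0.1, 4.5]
grip_width: 0.28
```

Run:
```python
from h import *
tool()
```

```text
t 28.3 p [622.9  67.4  63. ] rv [2.111 1.93  0.349] F [ 5.8 -0.1  4.5] g 0.28
local [-7.57  8.98] z 63.04 tilt 20.39 roll 0.12 yaw 84.89
```

Request:
{"name": "arm_command", "arguments": {"plan": [[0.0039,0.0435,0,0.4,0,-1.4,0.1],[0.0039,0.0435,0,0.4,0,-1.4,0.1],[0.0039,0.0435,0,0.6,0,-1.2,0.1],[0.0039,0.0435,0,0.6,0,-1.2,0.1],[0,0,0,0,0,0,0.1]]}}

```text
clock: 28.8
tool_pos: [625.2, 67.2, 56.9]
tool_rot: [2.219, 2.027, 0.184]
contact_force: [5.8, -0.0, 0.5]
grip_width: 0.279
```

Request:
{"name": "arm_command", "arguments": {"plan": [[0,0,0,0,0,0,0.1],[0,0,0,0,0,0,0.1]]}}

```text
clock: 29.0
tool_pos: [624.3, 67.3, 56.8]
tool_rot: [2.218, 2.027, 0.184]
contact_force: [6.0, 0.2, 1.9]
grip_width: 0.283
```

Request:
{"name": "arm_command", "arguments": {"plan": [[0.0039,0.0435,0,0.5,0,-1.3,0.1],[0.0039,0.0435,0,0.5,0,-1.3,0.1],[0.0039,0.0435,0,0.7,0,-1.4,0.1],[0.0045,0.05,0,0.8,0,-1.6,0.1],[0,0,0,0,0,0,0.1]]}}

```text
clock: 29.5
tool_pos: [627.0, 67.1, 50.6]
tool_rot: [-2.316, -2.116, 0.002]
contact_force: [5.7, 0.1, 2.6]
grip_width: 0.282
```

Request:
{"name": "arm_command", "arguments": {"plan": [[0,0,0,0,0,0,0.1],[0,0,0,0,0,0,0.1]]}}

```text
clock: 29.7
tool_pos: [626.4, 67.2, 50.6]
tool_rot: [-2.317, -2.118, 0.001]
contact_force: [6.0, -0.8, -0.2]
grip_width: 0.281
```

Run:
```python
from h import *
tool();snap('wrist','w28')
im=V('w28').im
cv2.imwrite('pics/c6.png',cv2.resize(im[170:400,180:470],None,fx=2.6,fy=2.6,interpolation=cv2.INTER_CUBIC)[:,:,::-1])
```

```text
t 29.7 p [626.4  67.2  50.6] rv [-2.317e+00 -2.118e+00  1.000e-03] F [ 6.  -0.8 -0.2] g 0.281
local [-4.11  9.1 ] z 50.59 tilt -0.14 roll 0.08 yaw 84.85
```

View pics/c6.png

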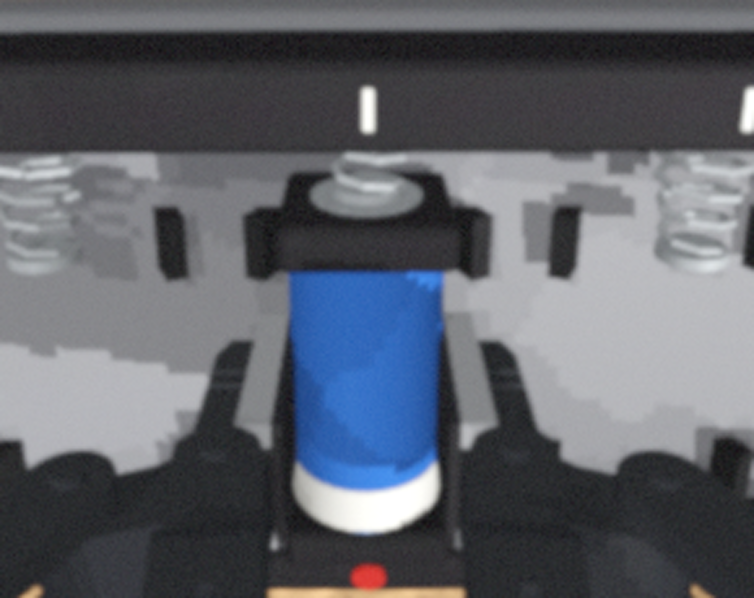

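Request:
{"name": "arm_command", "arguments": {"plan": [[0,0,0,0,0,0,0.42],[0,0,0,0,0,0,0.42],[0,0,0,0,0,5,0.42],[0,0,0,0,0,30,0.42],[0,0,0,-20,0,45,0.45]]}}

```text
clock: 30.25
tool_pos: [604.1, 67.2, 128.8]
tool_rot: [-2.314, -2.114, 0.009]
contact_force: [-0.1, -0.1, 0.4]
grip_width: 0.453
```

Request:
{"name": "arm_command", "arguments": {"plan": [[0,0,0,-10,0,0,0.45],[0,0,0,0,0,0,0.45],[0,0,0,0,0,0,0.45]]}}

```text
clock: 30.55
tool_pos: [594.9, 67.4, 130.4]
tool_rot: [-2.315, -2.116, 0.004]
contact_force: [-0.1, -0.2, -0.7]
grip_width: 0.451
```

Run:
```python
from h import *
tool();snap('wrist','w29')
v=V('w29')
for by,z in ((117,0),(9,0)): print(np.round(cellpts(v,9.7,0,0,by,[(-43,0,14),(-35,0,13),(13,0,13),(21,0,14)]),1).tolist())
```

```text
t 30.55 p [594.9  67.4 130.4] rv [-2.315 -2.116  0.004] F [-0.1 -0.2 -0.7] g 0.451
local [-35.46   6.45] z 130.39 tilt -0.29 roll 0.08 yaw 84.86
[[491.3, 262.6], [488.6, 273.2], [477.2, 334.9], [476.0, 345.1]]
[[325.4, 263.1], [325.3, 273.9], [325.0, 336.3], [325.0, 346.7]]
```

View pics/w29.png

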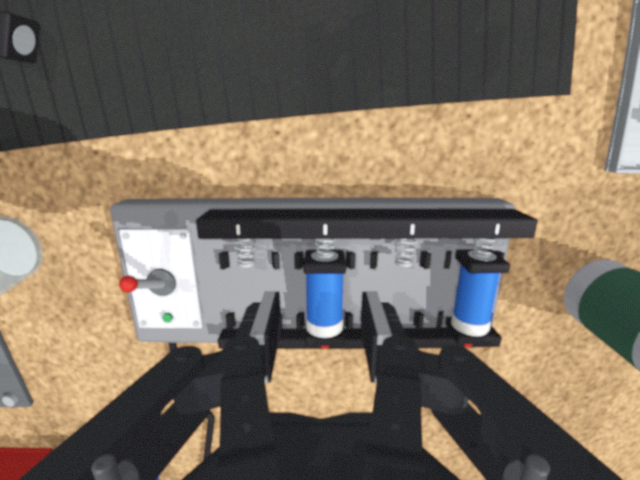

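Request:
{"name": "arm_command", "arguments": {"plan": [[0,0,-0.1442,-42,-10,0,0.45],[0,0,-0.1442,-42,-10,0,0.45],[0,0,-0.1442,-42,-20,0,0.45],[0,0,-0.1442,-42,-20,0,0.45],[0,0,-0.1442,-3,-30,0,0.45]]}}

```text
clock: 31.1
tool_pos: [416.0, -21.1, 127.9]
tool_rot: [-2.91, -1.155, 0.016]
contact_force: [1.1, -0.3, 0.4]
grip_width: 0.447
```

Request:
{"name": "arm_command", "arguments": {"plan": [[0,0,-0.1442,0,-30,0,0.45],[0,0,-0.1442,0,-30,0,0.45],[0,0,-0.1442,0,-30,0,0.45],[0,0,-0.1442,0,-30,0,0.45],[0,0,-0.1442,0,0,-10,0.45]]}}

```text
clock: 31.6
tool_pos: [426.3, -146.4, 121.2]
tool_rot: [-3.14, -0.045, -0.005]
contact_force: [0.2, 1.4, 0.4]
grip_width: 0.447
```

Request:
{"name": "arm_command", "arguments": {"plan": [[0,0,-0.1442,0,0,-15,0.45],[0,0,-0.1442,0,0,-15,0.45],[0,0,-0.1442,0,0,0,0.45],[0,0,0,0,0,0,0.45],[0,0,0,0,0,0,0.45]]}}

```text
clock: 32.1
tool_pos: [424.7, -142.6, 90.4]
tool_rot: [-3.079, 0.609, -0.001]
contact_force: [0.1, 0.5, 0.2]
grip_width: 0.454
```

Run:
```python
from h import *
tool();snap('wrist','w30')
for r in cells(V('w30')): print({k:np.round(x,1) for k,x in r.items()})
```

```text
t 32.1 p [ 424.7 -142.6   90.4] rv [-3.079e+00  6.090e-01 -1.000e-03] F [0.1 0.5 0.2] g 0.454
local [-186.17 -217.92] z 90.44 tilt 0.07 roll 0.18 yaw -22.38
{'px': array([320.3, 263.4]), 'ctr': array([ 424.1, -146.4]), 'yaw': np.float32(-113.4), 'yaw2': np.float64(-113.3), 'size': array([50.8, 25.7])}
```

View pics/w30.png

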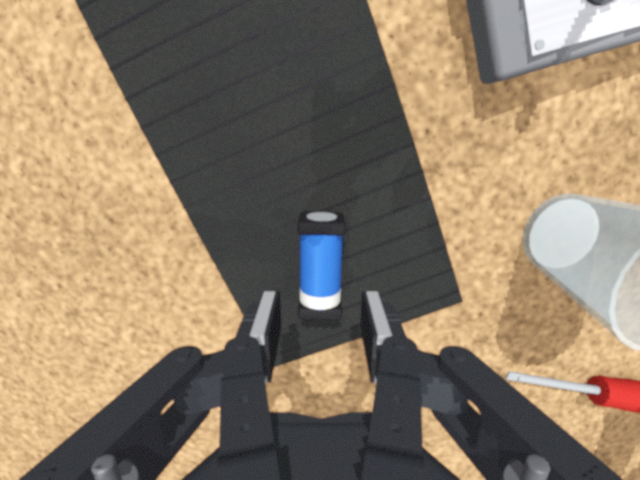

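Request:
{"name": "arm_command", "arguments": {"plan": [[0,0,-0.0175,-1,-4.7,-20,0.45],[0,0,0,0,0,-20,0.45],[0,0,0,0,0,-14,0.45],[0,0,0,0,0,-6.5,0.45],[0,0,0,0,0,-3,0.45]]}}

```text
clock: 32.65
tool_pos: [423.7, -147.3, 27.1]
tool_rot: [-3.073, 0.639, -0.002]
contact_force: [-0.4, -1.3, -0.3]
grip_width: 0.454
```

Request:
{"name": "arm_command", "arguments": {"plan": [[0,0,0,0,0,0,0.45],[0,0,0,0,0,0,0.45],[0,0,0,0,0,0,0.1],[0,0,0,0,0,0,0.1],[0,0,0,0,0,0,0.1]]}}

```text
clock: 33.15
tool_pos: [424.5, -147.7, 28.4]
tool_rot: [-3.073, 0.64, -0.006]
contact_force: [-0.1, 0.6, 5.8]
grip_width: 0.278
```

Request:
{"name": "arm_command", "arguments": {"plan": [[0,0,0,0,0,20,0.1],[0,0,0,0,0,40,0.1],[0,0,0,0,0,40,0.1],[0,0,0,0,0,0,0.1],[0,0,0,0,0,0,0.1]]}}

```text
clock: 33.65
tool_pos: [424.9, -147.9, 128.6]
tool_rot: [-3.074, 0.641, -0.008]
contact_force: [-0.3, -0.3, -0.7]
grip_width: 0.278
```

Run:
```python
from h import *
tool();snap('wrist','w31')
for r in cells(V('w31'),101): print({k:np.round(x,1) for k,x in r.items()})
print(L2W(-0.8,-45,0))
```

```text
t 33.65 p [ 424.9 -147.9  128.6] rv [-3.074  0.641 -0.008] F [-0.3 -0.3 -0.7] g 0.278
local [-185.52 -223.18] z 128.56 tilt 0.32 roll 0.08 yaw -23.55
{'px': array([320.4, 310.9]), 'ctr': array([ 426.3, -147.5]), 'yaw': np.float32(-113.7), 'yaw2': np.float64(-113.2), 'size': array([50.6, 24.5])}
[624.82168306  13.00262739   0.        ]
```

View pics/w31.png

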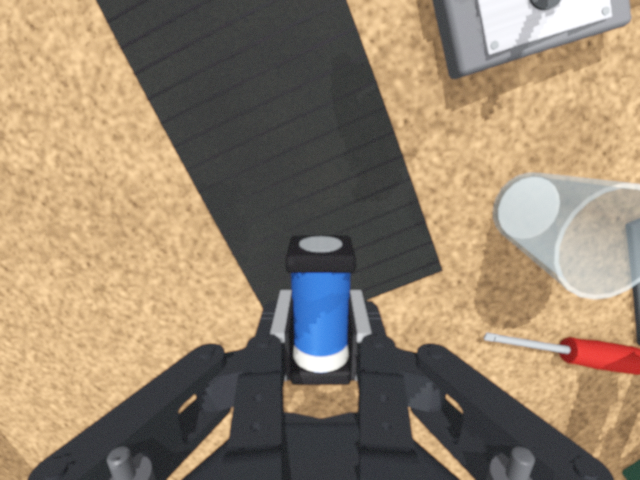

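Request:
{"name": "arm_command", "arguments": {"plan": [[0,0,0.1455,0,32,0,0.1],[0,0,0.1455,0,32,0,0.1],[0,0,0.1455,0,32,0,0.1],[0,0,0.1455,10,32,0,0.1],[0,0,0.1455,12,32,0,0.1]]}}

```text
clock: 34.2
tool_pos: [443.9, 14.0, 125.6]
tool_rot: [-3.096, -0.503, 0.005]
contact_force: [0.2, -0.4, -0.5]
grip_width: 0.274
```

Request:
{"name": "arm_command", "arguments": {"plan": [[0,0,0.1455,20,0,0,0.1],[0,0,0.1455,20,0,0,0.1],[0,0,0.1455,20,0,0,0.1],[0,0,0.1455,20,0,0,0.1],[0,0,0.1455,20,0,0,0.1]]}}

```text
clock: 34.7
tool_pos: [545.0, 12.9, 125.2]
tool_rot: [-2.713, -1.572, 0.006]
contact_force: [-0.3, 0.2, -0.7]
grip_width: 0.279
```

Request:
{"name": "arm_command", "arguments": {"plan": [[0,0,0.1455,20,0,0,0.1],[0,0,0.1455,20,0,0,0.1],[0,0,0.1455,20,0,0,0.1],[-0.0078,-0.0869,0,20,0,0,0.1],[-0.0078,-0.0869,0,0,0,0,0.1]]}}

```text
clock: 35.2
tool_pos: [628.3, 12.4, 125.3]
tool_rot: [2.222, 2.03, 0.179]
contact_force: [0.4, -0.3, -0.9]
grip_width: 0.277
```

Request:
{"name": "arm_command", "arguments": {"plan": [[-0.0078,-0.0869,0,0,0,-10,0.1],[-0.0078,-0.0869,0,0,0,-20,0.1],[0,0,0,0,0,0,0.1],[0,0,0,0,0,0,0.1],[0,0,0,0,0,0,0.1]]}}

```text
clock: 35.7
tool_pos: [629.0, 12.3, 99.7]
tool_rot: [2.116, 1.933, 0.342]
contact_force: [0.7, -0.2, 0.7]
grip_width: 0.278
```

Run:
```python
from h import *
tool();snap('wrist','w32')
```

```text
t 35.7 p [629.   12.3  99.7] rv [2.116 1.933 0.342] F [ 0.7 -0.2  0.7] g 0.278
local [  3.46 -45.34] z 99.71 tilt 19.96 roll 0.1 yaw 84.85
```

View pics/w32.png

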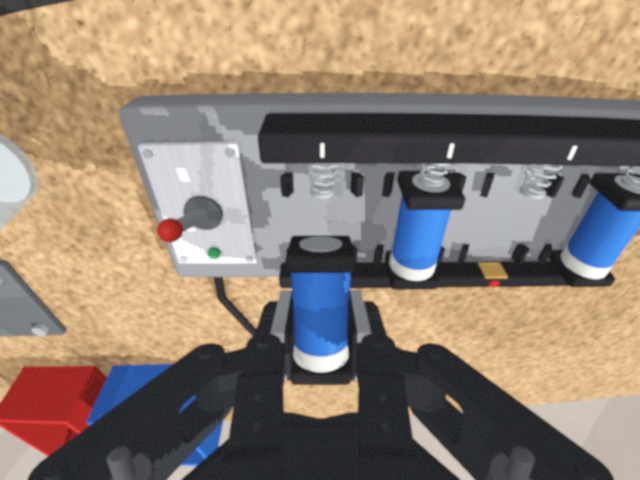

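Request:
{"name": "arm_command", "arguments": {"plan": [[0,0,0,-1,0.4,-16,0.1],[0,0,0,0,0,-12,0.1],[0,0,0,0,0,-6.5,0.1],[0,0,0,0,0,0,0.1],[0,0,0,0,0,0,0.1]]}}

```text
clock: 36.25
tool_pos: [626.9, 12.8, 64.4]
tool_rot: [2.116, 1.933, 0.342]
contact_force: [1.2, -1.0, -1.5]
grip_width: 0.278
```

Request:
{"name": "arm_command", "arguments": {"plan": [[0,0,0,-3,0.2,0,0.1],[0,0,0,-3,0.2,0,0.1],[0,0,0,-3.5,0.2,0,0.1],[0,0,0,0,0,0,0.1],[0,0,0,0,0,0,0.1]]}}

```text
clock: 36.75
tool_pos: [617.1, 13.6, 64.6]
tool_rot: [2.115, 1.933, 0.344]
contact_force: [5.0, -0.2, 0.9]
grip_width: 0.28
```

Run:
```python
from h import *
tool()
```

```text
t 36.75 p [617.1  13.6  64.6] rv [2.115 1.933 0.344] F [ 5.  -0.2  0.9] g 0.28
local [ -8.55 -45.12] z 64.57 tilt 20.04 roll 0.12 yaw 84.86
```

Request:
{"name": "arm_command", "arguments": {"plan": [[0.0039,0.0435,0,0.4,0,-1.9,0.1],[0.0039,0.0435,0,0.4,0,-1.9,0.1],[0.0039,0.0435,0,0.6,0,-1.2,0.1],[0.0039,0.0435,0,0.8,0,-1.2,0.1],[0,0,0,0,0,0,0.1]]}}

```text
clock: 37.25
tool_pos: [621.2, 13.2, 58.8]
tool_rot: [2.221, 2.028, 0.181]
contact_force: [3.8, 0.0, 2.8]
grip_width: 0.278
```

Request:
{"name": "arm_command", "arguments": {"plan": [[0,0,0,0,0,0,0.1],[0,0,0,0,0,0,0.1]]}}

```text
clock: 37.45
tool_pos: [620.2, 13.3, 58.7]
tool_rot: [2.22, 2.028, 0.181]
contact_force: [6.0, -0.5, 2.6]
grip_width: 0.277
```

Run:
```python
from h import *
tool()
```

```text
t 37.45 p [620.2  13.3  58.7] rv [2.22  2.028 0.181] F [ 6.  -0.5  2.6] g 0.277
local [ -5.39 -45.08] z 58.67 tilt 10.11 roll 0.09 yaw 84.83
```

Request:
{"name": "arm_command", "arguments": {"plan": [[0.0039,0.0435,0,0.5,0,-1.4,0.1],[0.0039,0.0435,0,0.5,0,-1.4,0.1],[0.0039,0.0435,0,0.7,0,-1.4,0.1],[0.0043,0.048,0,0.8,0,-1.6,0.1],[0,0,0,0,0,0,0.1]]}}

```text
clock: 37.95
tool_pos: [622.6, 13.2, 52.5]
tool_rot: [-2.316, -2.115, 0.004]
contact_force: [3.5, -0.8, 5.9]
grip_width: 0.281
```

Request:
{"name": "arm_command", "arguments": {"plan": [[0,0,0,0,0,0,0.1],[0,0,0,0,0,0,0.1]]}}

```text
clock: 38.15
tool_pos: [622.5, 13.2, 52.5]
tool_rot: [-2.318, -2.117, 0.002]
contact_force: [6.1, -0.5, 3.5]
grip_width: 0.278
```

Run:
```python
from h import *
tool();snap('wrist','w33')
im=V('w33').im
cv2.imwrite('pics/c7.png',cv2.resize(im[170:400,180:470],None,fx=2.6,fy=2.6,interpolation=cv2.INTER_CUBIC)[:,:,::-1])
```

```text
t 38.15 p [622.5  13.2  52.5] rv [-2.318e+00 -2.117e+00  2.000e-03] F [ 6.1 -0.5  3.5] g 0.278
local [ -3.12 -44.99] z 52.51 tilt -0.16 roll 0.07 yaw 84.81
```

View pics/c7.png

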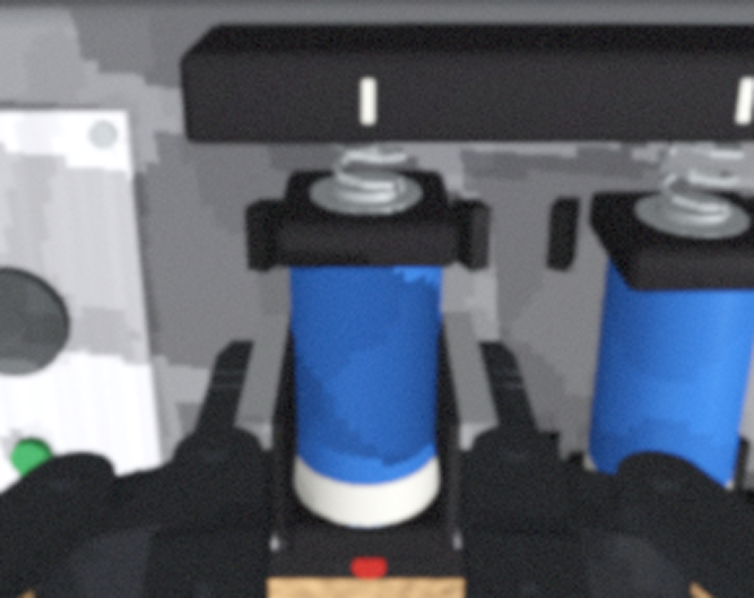

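Request:
{"name": "arm_command", "arguments": {"plan": [[0,0,0,0,0,0,0.42],[0,0,0,0,0,0,0.42],[0,0,0,0,0,5,0.42],[0,0,0,0,0,30,0.42],[0,0,0,-20,10,45,0.2]]}}

```text
clock: 38.7
tool_pos: [598.6, 22.9, 128.6]
tool_rot: [-2.313, -2.11, 0.014]
contact_force: [0.4, 0.7, 0.8]
grip_width: 0.265
```

Request:
{"name": "arm_command", "arguments": {"plan": [[0,0,0,-20,20,10,0],[0,0,0,0,20,0,0],[0,0,0,0,0,0,0],[0,0,0,0,0,0,0]]}}

```text
clock: 39.1
tool_pos: [579.4, 63.6, 140.5]
tool_rot: [-2.313, -2.115, 0.009]
contact_force: [0.4, -0.1, -1.1]
grip_width: -0.001
```

Run:
```python
from h import *
tool();snap('wrist','w34');snap('scene','s34')
v=V('w34')
for by in (-45,9,117): print(np.round(cellpts(v,9.7,0,0,by,[(-43,0,14),(-35,0,13),(13,0,13),(21,0,14),(21,14,14),(21,-14,14)]),1).tolist())
cv2.imwrite('pics/c8.png',cv2.resize(v.im[200:380,140:540],None,fx=2,fy=2,interpolation=cv2.INTER_CUBIC)[:,:,::-1])
cv2.imwrite('pics/c9.png',cv2.resize(V('s34').im[215:345,300:450],None,fx=4,fy=4,interpolation=cv2.INTER_CUBIC)[:,:,::-1])
```

```text
t 39.1 p [579.4  63.6 140.5] rv [-2.313 -2.115  0.009] F [ 0.4 -0.1 -1.1] g -0.001
local [-50.56   1.36] z 140.51 tilt -0.54 roll 0.05 yaw 84.87
[[253.7, 278.2], [254.7, 288.0], [259.0, 345.9], [259.5, 355.6], [278.1, 355.7], [240.9, 355.4]]
[[332.6, 278.2], [332.4, 288.1], [331.6, 346.0], [331.5, 355.8], [350.2, 355.7], [312.8, 355.8]]
[[487.9, 277.5], [485.4, 287.3], [474.9, 344.5], [473.7, 354.2], [491.6, 353.8], [455.7, 354.5]]
```

View pics/c8.png

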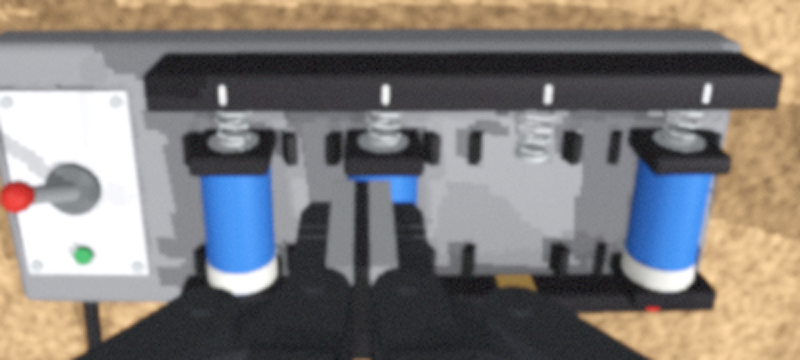

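View pics/c9.png

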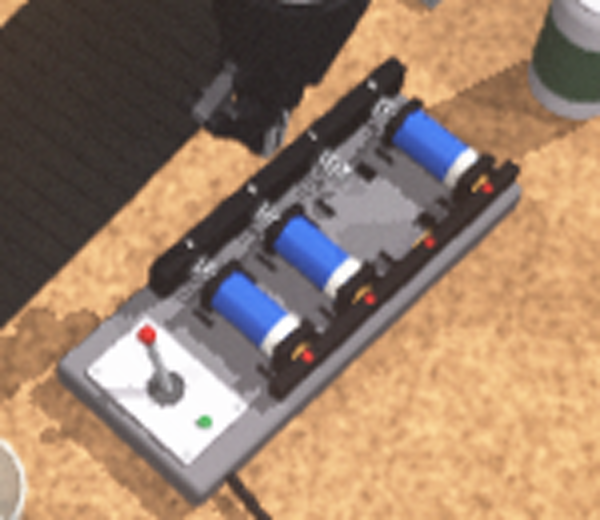

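Run:
```python
from h import *
a=V('scene0').im;b=V('s34').im
def white(im,box):
    x0,x1,y0,y1=box;s=im[y0:y1,x0:x1];h=cv2.cvtColor(s,cv2.COLOR_RGB2HSV)
    m=((h[...,1]<50)&(h[...,2]>190)).astype(np.uint8);n,l,st_,c=cv2.connectedComponentsWithStats(m);
    i=1+np.argmax(st_[1:,4]);return np.round(c[i]+[x0,y0],2),st_[i,4]
v=V('s34')
for by in (-45,9,117):
    p=v.proj(L2W(9.7+9,by,50))[0]; x,y=p.astype(int); box=(x-12,x+12,y-12,y+10)
    print(by,np.round(p,1),white(a,box),white(b,box))
for k in ('green','blue'):
    im=a if k=='green' else b
    print(k,[(np.round(c,1),n,bb[:4].tolist()) for c,n,r,bb in blobs(im,k,40) if 330<c[0]<430 and c[1]<320])
p=[im[225:320,330:440] for im in (a,b)]
cv2.imwrite('pics/c10.png',np.hstack([cv2.resize(q,None,fx=3.6,fy=4.5,interpolation=cv2.INTER_CUBIC) for q in p])[:,:,::-1])
```

```text
-45 [370.9 296.6] (array([370.  , 296.94]), np.int32(32)) (array([369.67, 297.33]), np.int32(36))Traceback (most recent call last):
  File "<stdin>", line 10, in <module>
  File "<stdin>", line 6, in white
    return _wrapfunc(a, 'argmax', axis=axis, out=out, **kwds)
    return bound(*args, **kwds)
ValueError: attempt to get argmax of an empty sequence
```

Run:
```python
from h import *
a=V('scene0').im;b=V('s34').im
def white(im,p):
    x,y=p.astype(int);x0,x1,y0,y1=(x-12,x+12,y-12,y+10);s=im[y0:y1,x0:x1];h=cv2.cvtColor(s,cv2.COLOR_RGB2HSV)
    m=((h[...,1]<50)&(h[...,2]>170)).astype(np.uint8);n,l,st_,c=cv2.connectedComponentsWithStats(m)
    if n<2:return None
    i=1+np.argmax(st_[1:,4]);return np.round(c[i]+[x0,y0],2),st_[i,4]
v=V('s34')
for by in (-45,9,117):
    p=v.proj(L2W(9.7+9,by,50))[0]; print(by,np.round(p,1),white(a,p),white(b,p))
p=[im[225:320,330:440] for im in (a,b)]
cv2.imwrite('pics/c10.png',np.hstack([cv2.resize(q,None,fx=3.6,fy=4.5,interpolation=cv2.INTER_CUBIC) for q in p])[:,:,::-1])
# lamp & hook from first views
v1=V('scene0');vt=V('top0')
cv2.imwrite('pics/l1.png',cv2.resize(v1.im[300:450,150:340],None,fx=4,fy=4,interpolation=cv2.INTER_CUBIC)[:,:,::-1])
cv2.imwrite('pics/l2.png',cv2.resize(vt.im[145:305,385:485],None,fx=4.5,fy=3.75,interpolation=cv2.INTER_CUBIC)[:,:,::-1])
```

```text
-45 [370.9 296.6] (array([369.87, 297.13]), np.int32(38)) (array([369.8 , 297.37]), np.int32(41))
9 [386.6 282.2] None (array([384.95, 283.29]), np.int32(38))
117 [416.4 254.9] (array([414.8 , 255.67]), np.int32(30)) (array([415.11, 255.48]), np.int32(27))
```

View pics/c10.png

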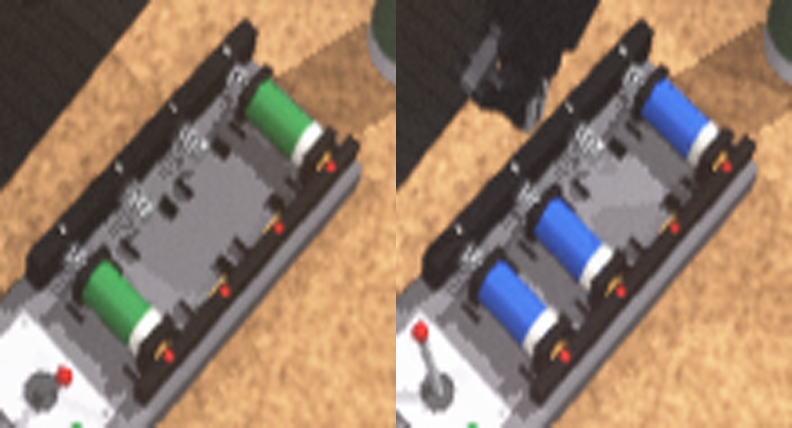

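View pics/l1.png

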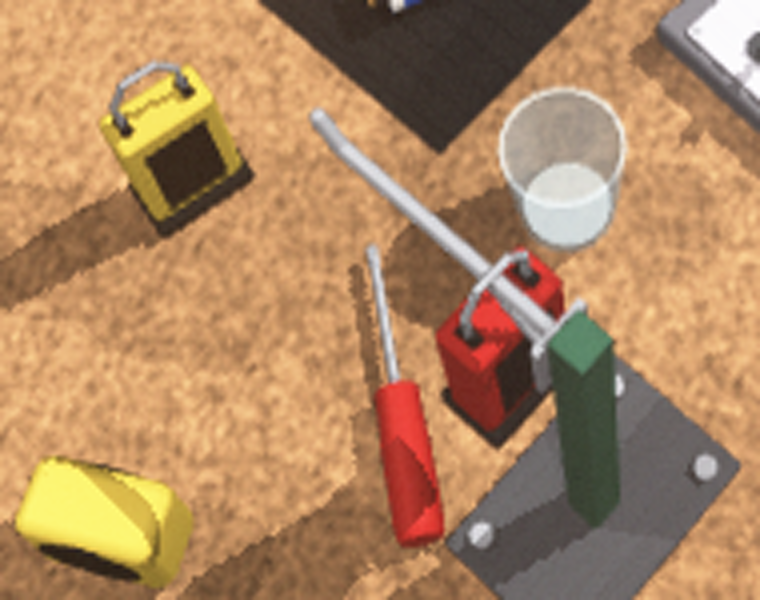

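View pics/l2.png

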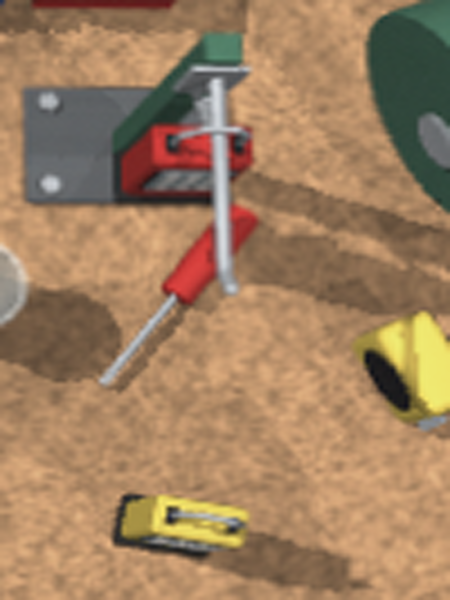

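Request:
{"name": "arm_command", "arguments": {"plan": [[-0.001,-0.009,0,-4,-38,0,0],[0,0,0,-4,-38,0,0],[0,0,0,-3.6,-36.7,0,0],[0,0,0,0,0,-30,0],[0,0,0,0,0,-25,0]]}}

```text
clock: 39.7
tool_pos: [568.9, -51.6, 85.1]
tool_rot: [2.323, 2.114, 0.003]
contact_force: [-0.5, -0.2, -0.9]
grip_width: 0.003
```

Request:
{"name": "arm_command", "arguments": {"plan": [[0,0,0,0,0,-7.5,0],[0,0,0,0,0,0,0],[0,0,0,0,0,0,0]]}}

```text
clock: 40.0
tool_pos: [569.0, -49.3, 78.9]
tool_rot: [2.319, 2.119, 0.003]
contact_force: [-0.2, 0.1, 0.6]
grip_width: 0.002
```

Run:
```python
from h import *
tool();snap('wrist','w35')
```

```text
t 40.0 p [569.  -49.3  78.9] rv [2.319 2.119 0.003] F [-0.2  0.1  0.6] g 0.002
local [ -50.78 -112.05] z 78.92 tilt 0.08 roll 0.07 yaw 84.82
```

View pics/w35.png

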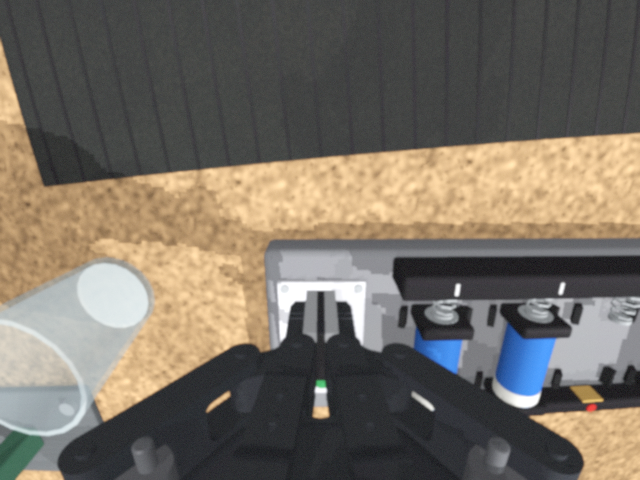

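Request:
{"name": "arm_command", "arguments": {"plan": [[0,0,0,8,-0.7,0,0],[0,0,0,8,-0.7,0,0],[0,0,0,8,-0.7,0,0],[0,0,0,7,-0.6,0,0],[0,0,0,6,-0.5,0,0]]}}

```text
clock: 40.55
tool_pos: [606.2, -52.3, 78.1]
tool_rot: [-2.319, -2.119, -0.002]
contact_force: [-1.6, 0.1, -0.2]
grip_width: 0.002
```

Request:
{"name": "arm_command", "arguments": {"plan": [[0,0,0,4,-0.4,0,0],[0,0,0,3,-0.3,0,0],[0,0,0,2,-0.1,0,0],[0,0,0,0,0,0,0],[0,0,0,0,0,0,0]]}}

```text
clock: 41.05
tool_pos: [611.2, -52.8, 77.4]
tool_rot: [-2.316, -2.115, 0.005]
contact_force: [-7.4, 0.4, 3.5]
grip_width: -0.003
```

Run:
```python
from h import *
tool()
```

```text
t 41.05 p [611.2 -52.8  77.4] rv [-2.316 -2.115  0.005] F [-7.4  0.4  3.5] g -0.003
local [  -8.49 -111.73] z 77.37 tilt -0.34 roll 0.07 yaw 84.82
```

Request:
{"name": "arm_command", "arguments": {"plan": [[0,0,0,-10,0.5,0,0],[0,0,0,-10,0.5,10,0],[0,0,0,-10,0,40,0],[0,0,0,-10,0,30,0],[0,0,0,0,0,0,0]]}}

```text
clock: 41.55
tool_pos: [577.2, -52.8, 164.3]
tool_rot: [2.314, 2.113, 0.012]
contact_force: [1.7, -0.5, 0.7]
grip_width: 0.001
```

Request:
{"name": "arm_command", "arguments": {"plan": [[0,0,0,0,0,0,0.5],[0,0,0,0,0,0,0.5]]}}

```text
clock: 41.75
tool_pos: [574.4, -52.1, 157.8]
tool_rot: [-2.319, -2.118, -0.002]
contact_force: [-0.6, 0.6, 0.0]
grip_width: 0.329
```

Run:
```python
from h import *
tool();snap('wrist','w36');snap('scene','s36');snap('top','t36')
for n in ('w36','s36'):
    v=V(n)
    for a in (0,.7,.8,.9):
        t=a-.45; print(n,a,np.round(v.proj(L2W(-8+42*np.sin(t),-112,30+42*np.cos(t))),1))
    print([(np.round(c,1),k) for c,k,r,bb in blobs(v.im,'red',20) if 200<c[0]<420])
print([(np.round(c,1),k) for c,k,r,bb in blobs(V('scene0').im,'red',8) if 330<c[0]<360])
```

```text
t 41.75 p [574.4 -52.1 157.8] rv [-2.319e+00 -2.118e+00 -2.000e-03] F [-0.6  0.6  0. ] g 0.329
local [ -45.21 -114.35] z 157.77 tilt 0.03 roll 0.08 yaw 84.82
w36 0 [[324.7 278.3]]
w36 0.7 [[324.7 316.5]]
w36 0.8 [[324.6 320.4]]
w36 0.9 [[324.6 323.7]]
[(array([324.3, 324. ]), np.int32(126)), (array([404. , 334.1]), np.int32(22))]
s36 0 [[336.6 298.6]]
s36 0.7 [[345.9 306.3]]
s36 0.8 [[347.2 307.7]]
s36 0.9 [[348.4 309.2]]
[(array([285.2, 371.2]), np.int32(89)), (array([269.3, 389.7]), np.int32(399)), (array([251.7, 415.9]), np.int32(481)), (array([365.8, 463.3]), np.int32(1874))]
[(array([347.6, 308.1]), np.int32(11))]
```

View pics/w36.png

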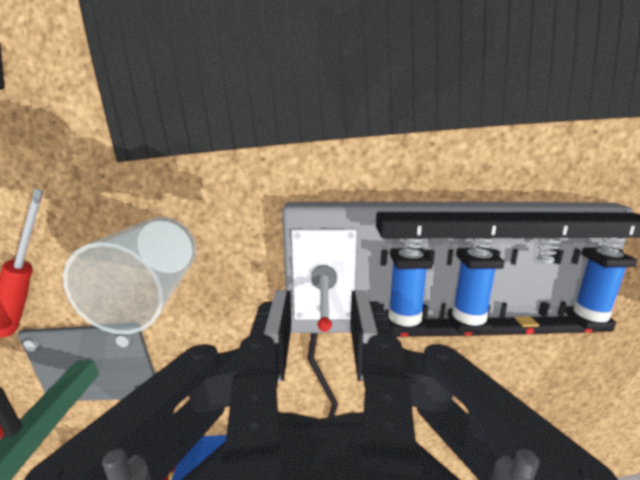

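Run:
```python
from h import *
vt=V('top0');vs=V('scene0')
T=lambda x,y:(385+x/4.5-.3,145+y/3.75-.3); S=lambda x,y:(150+x/4-.3,300+y/4-.3)
for nm,a,b in [('tip',(230,288),(318,118)),('bend',(222,262),(345,152)),('root',(216,82),(545,335)),('lamp top',(198,522),(160,107)),('bail left',(172,517),(124,128)),('bail right',(238,525),(185,87))]:
    p,e=tri(vt,T(*a),vs,S(*b));print(nm,np.round(p,1),round(e,1))
print('arm on z250 top',np.round(vt.plane([T(230,288),T(222,262),T(216,82)],250),1))
print('arm on z250 scene',np.round(vs.plane([S(318,118),S(345,152),S(545,335)],250),1))
print('lamp top z105',np.round(vt.plane([T(198,522)],105),1),np.round(vs.plane([S(160,107)],105),1))
print('tumbler', np.round(V('w36').plane([(165,245)],3),1),'sd',np.round(V('w36').plane([(38,192),(15,265)],6),1))
```

```text
tip [ 549.5 -301.1  263.5] 2.2
bend [ 566.5 -301.2  253.4] 5.4
root [ 683.9 -303.2  246.1] 3.8
lamp top [ 413.4 -316.4  102.5] 0.3
bail left [ 408.7 -320.1   82.5] 33.3
bail right [ 419.9 -318.4  135.9] 32.8
arm on z250 top [[ 552.4 -303.6  250. ]
 [ 568.8 -299.9  250. ]
 [ 684.  -300.8  250. ]]
arm on z250 scene [[ 543.1 -299.1  250. ]
 [ 563.5 -302.5  250. ]
 [ 683.6 -305.4  250. ]]
lamp top z105 [[ 413.2 -316.   105. ]] [[ 414.8 -316.7  105. ]]
tumbler [[ 580.4 -190.5    3. ]] sd [[ 522.1 -289.3    6. ]
 [ 585.9 -338.1    6. ]]
```

Request:
{"name": "arm_command", "arguments": {"plan": [[0,0,0,-40,-20,25,0.9],[0,0,0,-40,-24,25,0.9],[0,0,0,-40,-24,27,0.9],[0,0,0,-41,-26,0,0.9],[0,0,0,0,-50,0,0.9]]}}

```text
clock: 42.4
tool_pos: [412.5, -188.7, 229.4]
tool_rot: [-2.31, -2.115, 0.001]
contact_force: [1.9, -0.7, -0.0]
grip_width: 0.897
```

Request:
{"name": "arm_command", "arguments": {"plan": [[0,0,0,0,-50,0,0.9],[0,0,0,0,-50,0,0.9],[0,0,0,0,-20,0,0.9],[0,0,0,0,0,0,0.9],[0,0,0,0,0,0,0.9]]}}

```text
clock: 42.9
tool_pos: [419.2, -312.2, 230.4]
tool_rot: [-2.318, -2.116, -0.003]
contact_force: [0.2, 0.6, 0.7]
grip_width: 0.901
```

Run:
```python
from h import *
tool();snap('wrist','w37')
```

```text
t 42.9 p [ 419.2 -312.2  230.4] rv [-2.318 -2.116 -0.003] F [0.2 0.6 0.7] g 0.901
local [-176.46 -387.34] z 230.38 tilt -0.04 roll 0.18 yaw 84.78
```

View pics/w37.png

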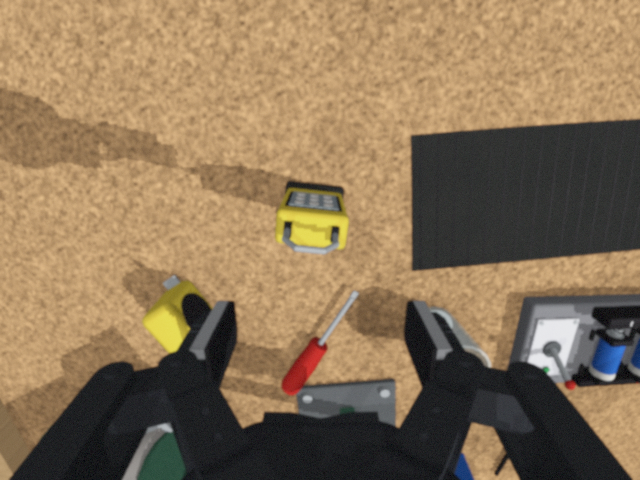

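Run:
```python
from h import *
v=V('w37')
cv2.imwrite('pics/l3.png',cv2.resize(v.im[170:265,260:370],None,fx=6,fy=6,interpolation=cv2.INTER_CUBIC)[:,:,::-1])
P=np.array([413.5,-316.5,0])
for z in (0,12,105,147): print(z,np.round(v.proj([413.5,-316.5,z]),1))
```

```text
0 [[315.9 199.4]]
12 [[315.8 201.9]]
105 [[314.6 229.3]]
147 [[313.8 248.9]]
```

View pics/l3.png

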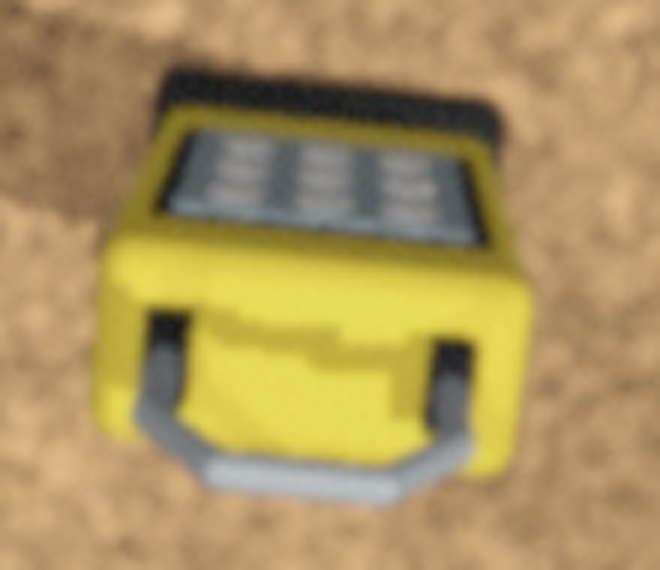

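Run:
```python
from h import *
v=V('w37'); Z=lambda x,y:(260+x/6-.4,170+y/6-.4)
C=v.plane([Z(105,238),Z(530,278),Z(508,475),Z(98,432)],105);print(np.round(C,1),np.round(C.mean(0),1))
e=[C[1]-C[0],C[2]-C[3]];print([ (round(np.degrees(np.arctan2(-d[0],d[1])),1),round(np.linalg.norm(d),1)) for d in e])
F=v.plane([Z(168,328),Z(452,358)],105);d=F[1]-F[0];print('feet',np.round(F,1),np.round(F.mean(0),1),np.degrees(np.arctan2(-d[0],d[1])),np.linalg.norm(d))
F=v.plane([Z(210,475),Z(395,490)],145);d=F[1]-F[0];print('bail',np.round(F,1),np.round(F.mean(0),1),np.degrees(np.arctan2(-d[0],d[1])),np.linalg.norm(d))
```

```text
[[ 395.2 -343.   105. ]
 [ 405.3 -290.4  105. ]
 [ 431.5 -295.   105. ]
 [ 420.7 -347.3  105. ]] [ 413.1 -318.9  105. ]
[(np.float64(-10.9), np.float64(53.5)), (np.float64(-11.7), np.float64(53.4))]
feet [[ 407.6 -336.6  105. ]
 [ 414.9 -301.   105. ]] [ 411.2 -318.8  105. ] -11.613252844820858 36.28318518132194
bail [[ 413.  -329.1  145. ]
 [ 416.6 -309.2  145. ]] [ 414.8 -319.1  145. ] -10.270596315799747 20.219134623081615
```

Request:
{"name": "arm_command", "arguments": {"plan": [[0,0,-0.105,-6.2,-6.8,0,0.9],[0,0,0,0,0,-35,0.9],[0,0,0,0,0,-30,0.9],[0,0,0,0,0,0,0.9],[0,0,0,0,0,0,0.9]]}}

```text
clock: 43.45
tool_pos: [413.2, -317.8, 166.5]
tool_rot: [-2.424, -1.995, -0.002]
contact_force: [0.9, 0.1, 0.9]
grip_width: 0.906
```

Run:
```python
from h import *
tool();snap('wrist','w38')
v=V('w38');cv2.imwrite('pics/l4.png',cv2.resize(v.im[170:370,220:420],None,fx=3,fy=3,interpolation=cv2.INTER_CUBIC)[:,:,::-1])
```

```text
t 43.45 p [ 413.2 -317.8  166.5] rv [-2.424e+00 -1.995e+00 -2.000e-03] F [0.9 0.1 0.9] g 0.906
local [-181.93 -393.45] z 166.47 tilt -0.02 roll 0.14 yaw 78.9
```

View pics/l4.png

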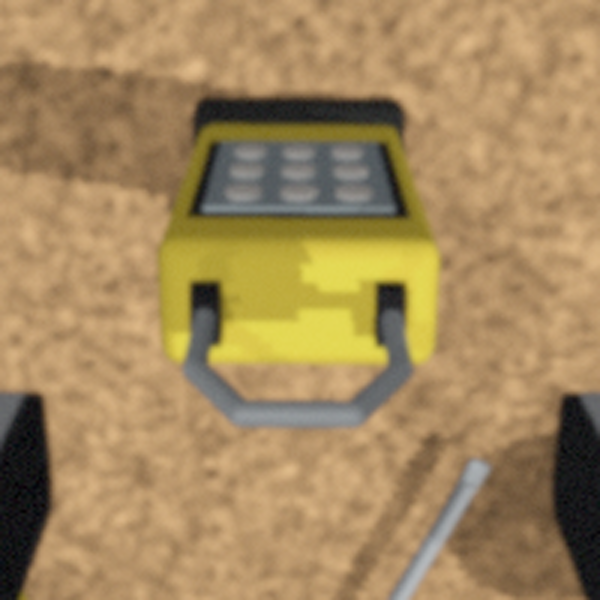

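Run:
```python
from h import *
v=V('w38');Z=lambda x,y:(220+x/3-.3,170+y/3-.3)
C=v.plane([Z(163,240),Z(438,240),Z(436,362),Z(166,362)],105);print(np.round(C,1),np.round(C.mean(0),1))
print(np.round(v.plane([Z(205,300),Z(391,300)],106).mean(0),1),np.round(v.plane([Z(300,412)],145),1))
```

```text
[[ 395.  -342.1  105. ]
 [ 405.3 -290.1  105. ]
 [ 431.3 -294.4  105. ]
 [ 420.7 -347.8  105. ]] [ 413.1 -318.6  105. ]
[ 412.  -318.9  106. ] [[ 414.  -318.9  145. ]]
```

Request:
{"name": "arm_command", "arguments": {"plan": [[0,0,0,0,-1,-25,0.9],[0,0,0,0,0,-22,0.9],[0,0,0,0,0,-12,0.9],[0,0,0,0,0,-5,0.9],[0,0,0,0,0,0,0.9]]}}

```text
clock: 44.0
tool_pos: [413.7, -320.5, 102.8]
tool_rot: [2.427, 1.994, 0.003]
contact_force: [-0.5, -1.0, -0.4]
grip_width: 0.898
```

Request:
{"name": "arm_command", "arguments": {"plan": [[0,0,0,0,0,0,0.7],[0,0,0,0,0,0,0.5],[0,0,0,0,0,0,0.4],[0,0,0,0,0,0,0.4],[0,0,0,0,0,0,0.4]], "grip_force": 50}}

```text
clock: 44.5
tool_pos: [414.2, -320.8, 103.8]
tool_rot: [2.426, 1.993, 0.004]
contact_force: [0.3, 1.1, 6.3]
grip_width: 0.642
```

Request:
{"name": "arm_command", "arguments": {"plan": [[0,0,0,0,0,10,0.4],[0,0,0,0,0,20,0.4],[0,0,0,0,0,0,0.4],[0,0,0,0,0,0,0.4]]}}

```text
clock: 44.9
tool_pos: [413.7, -320.9, 132.7]
tool_rot: [2.427, 1.993, 0.002]
contact_force: [0.5, 0.6, -1.7]
grip_width: 0.645
```

Run:
```python
from h import *
tool();snap('wrist','w39');snap('scene','s39')
```

```text
t 44.9 p [ 413.7 -320.9  132.7] rv [2.427e+00 1.993e+00 2.000e-03] F [ 0.5  0.6 -1.7] g 0.645
local [-181.13 -396.43] z 132.7 tilt 0.11 roll 0.01 yaw 78.8
```

View pics/w39.png

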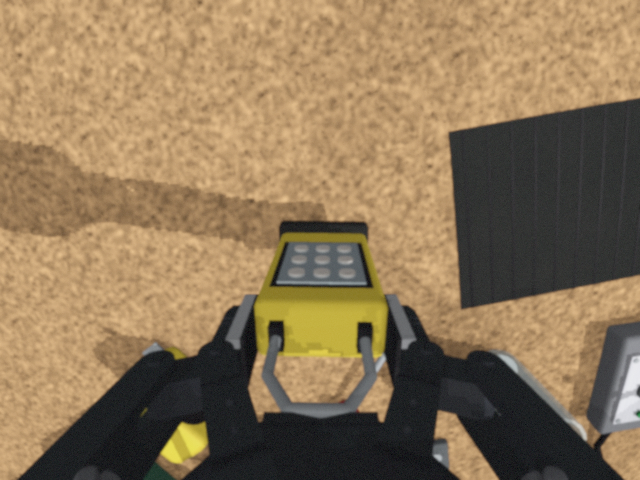

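View pics/s39.png

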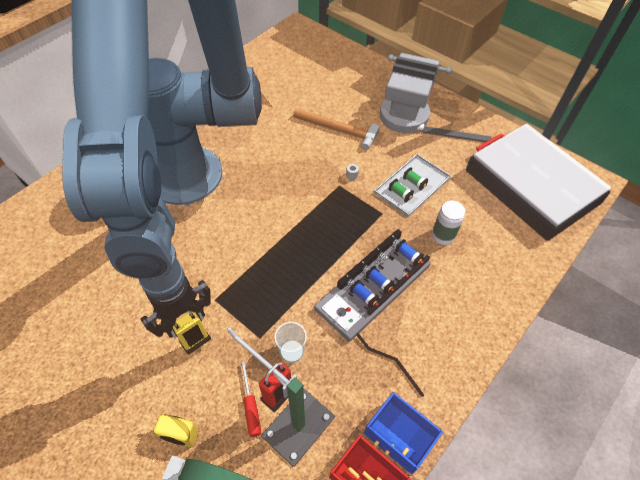

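Request:
{"name": "arm_command", "arguments": {"plan": [[0,0,0.06,0,5,35,0.4],[0,0,0.06,0,5,35,0.4],[0,0,0.058,0,5,34,0.4],[0,0,0,25,4.5,0,0.4],[0,0,0,25,0,0,0.4]]}}

```text
clock: 45.5
tool_pos: [464.0, -300.8, 237.2]
tool_rot: [2.241, 2.201, 0.003]
contact_force: [-0.2, -0.4, -2.1]
grip_width: 0.643
```

Request:
{"name": "arm_command", "arguments": {"plan": [[0,0,0,25,0,0,0.4],[0,0,0,6,0,0,0.4],[0,0,0,0,0,0,0.4],[0,0,0,0,0,0,0.4]]}}

```text
clock: 45.9
tool_pos: [493.3, -300.6, 235.5]
tool_rot: [-2.239, -2.2, -0.001]
contact_force: [-0.5, -0.4, -1.7]
grip_width: 0.65
```

Run:
```python
from h import *
tool();snap('wrist','w40');snap('scene','s40');snap('top','t40')
v=V('s40');cv2.imwrite('pics/l5.png',cv2.resize(v.im[260:440,170:370],None,fx=3.3,fy=3.3,interpolation=cv2.INTER_CUBIC)[:,:,::-1])
v=V('w40')
print(np.round(v.proj([[549,-301,264],[566,-301.2,254],[620,-302,254],[684,-303,254]]),1))
```

```text
t 45.9 p [ 493.3 -300.6  235.5] rv [-2.239e+00 -2.200e+00 -1.000e-03] F [-0.5 -0.4 -1.7] g 0.65
local [-103.69 -369.13] z 235.54 tilt -0.08 roll 0.13 yaw 88.99
[[324.1 487.5]
 [323.9 490.3]
 [323.8 556.4]
 [323.6 613. ]]
```

View pics/w40.png

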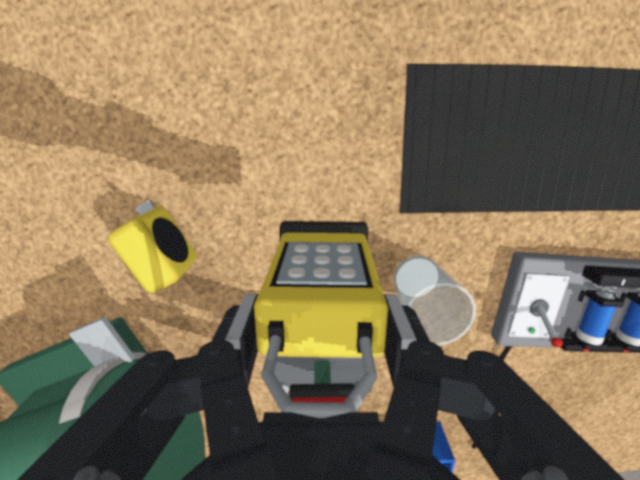

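View pics/l5.png

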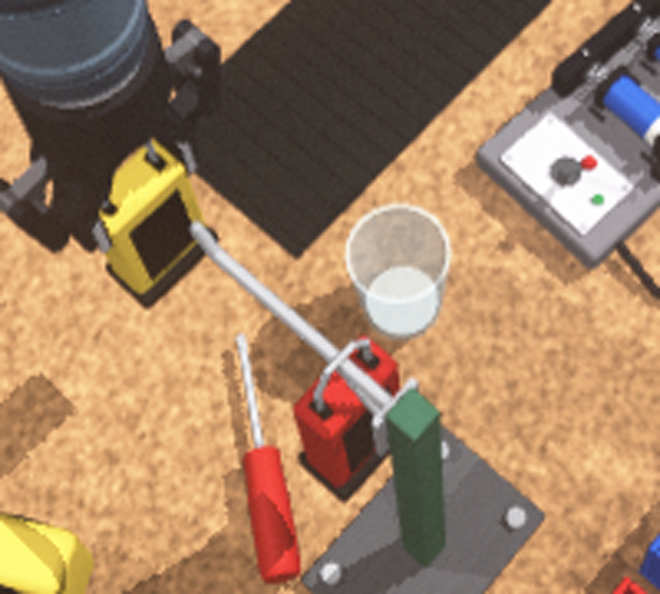

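Run:
```python
from h import *
def fit(v,p,q,w=6,n=40):
    p=np.array(p,float);q=np.array(q,float);d=(q-p)/np.linalg.norm(q-p);nrm=np.array([-d[1],d[0]])
    hsv=cv2.cvtColor(v.im,cv2.COLOR_RGB2HSV).astype(np.float32)
    pts=[]
    for t in np.linspace(0,1,n):
        c=p+(q-p)*t; s=np.arange(-w,w+.01,.25); X=c[None]+s[:,None]*nrm
        S=cv2.remap(hsv[...,1],X[:,0].astype(np.float32)[None],X[:,1].astype(np.float32)[None],cv2.INTER_LINEAR)[0]
        Vv=cv2.remap(hsv[...,2],X[:,0].astype(np.float32)[None],X[:,1].astype(np.float32)[None],cv2.INTER_LINEAR)[0]
        wt=((S<70)&(Vv>90)).astype(float)
        if 3<wt.sum()<28: pts.append(c+nrm*((wt*s).sum()/wt.sum()))
    pts=np.array(pts)
    for _ in range(3):
        m=pts.mean(0);u=np.linalg.svd(pts-m)[2][0];r=np.abs((pts-m)@np.array([-u[1],u[0]]));pts=pts[r<max(.6,2*np.median(r))]
    return pts
vs=V('s40');vt=V('t40')
ps=fit(vs,(239,341),(273,369));pt=fit(vt,(434.5,214),(433.5,190))
print(len(ps),len(pt),ps[[0,-1]],pt[[0,-1]])
def plane(v,pts):
    o,d=v.ray(pts);n=np.linalg.svd(d)[2][2];return o,n
o1,n1=plane(vs,ps);o2,n2=plane(vt,pt)
u=np.cross(n1,n2);u/=np.linalg.norm(u)
if u[0]<0:u=-u
A=np.array([n1,n2,[1,0,0]])
for x in (560,600,650,690): print(x,np.round(np.linalg.solve(A,[n1@o1,n2@o2,x]),1))
print('dir',np.round(u,3))
for v,pts in ((vs,ps),(vt,pt)): print(np.round(v.plane([pts[0],pts[-1]],250),1))
cv2.imwrite('pics/l6.png',cv2.resize(vt.im[150:300,380:480],None,fx=5,fy=4,interpolation=cv2.INTER_CUBIC)[:,:,::-1])
```

```text
37 31 [[239.63570725 340.22806976]
 [270.14622516 367.13562768]] [[434.62489163 213.99479618]
 [433.6058776  195.54366536]]
560 [ 560.  -301.3  248.7]
600 [ 600.  -301.1  246.9]
650 [ 650.  -300.8  244.5]
690 [ 690.  -300.6  242.7]
dir [ 0.999  0.006 -0.046]
[[ 571.6 -301.7  250. ]
 [ 644.8 -302.2  250. ]]
[[ 570.1 -301.3  250. ]
 [ 614.  -300.4  250. ]]
```

View pics/l6.png

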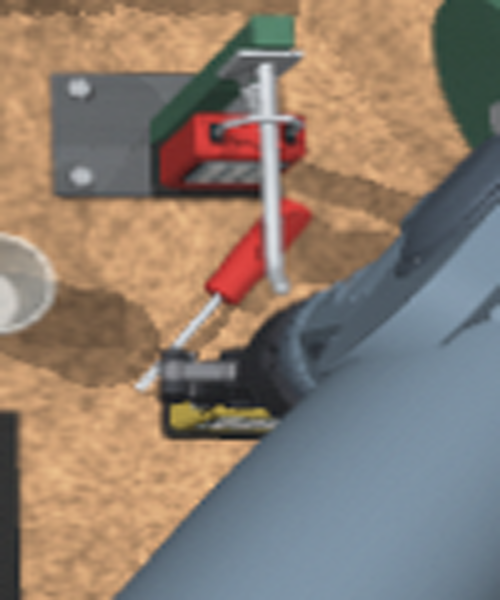

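Request:
{"name": "arm_command", "arguments": {"plan": [[0,0,0,8,-0.7,1.5,0.4],[0,0,0,12,0,0,0.4],[0,0,0,12,0,0,0.4],[0,0,0,10,0,0,0.4],[0,0,0,0,0,0,0.4]]}}

```text
clock: 46.55
tool_pos: [537.6, -301.7, 237.7]
tool_rot: [2.24, 2.203, 0.003]
contact_force: [-1.2, 0.3, -2.2]
grip_width: 0.648
```

Request:
{"name": "arm_command", "arguments": {"plan": [[0,0,0,0,0,0,0.4],[0,0,0,0,0,0,0.4]]}}

```text
clock: 46.75
tool_pos: [536.0, -301.6, 237.8]
tool_rot: [-2.24, -2.201, -0.002]
contact_force: [-0.3, 0.2, -2.6]
grip_width: 0.645
```

Run:
```python
from h import *
tool();snap('wrist','w41');snap('scene','s41')
v=V('s41');a=cv2.resize(v.im[260:440,170:370],None,fx=2.2,fy=2.2,interpolation=cv2.INTER_CUBIC)
w=V('w41');b=cv2.resize(w.im[300:480,240:400],(352,396),interpolation=cv2.INTER_CUBIC)
cv2.imwrite('pics/l7.png',np.hstack([a,b])[:,:,::-1])
```

```text
t 46.75 p [ 536.  -301.6  237.8] rv [-2.240e+00 -2.201e+00 -2.000e-03] F [-0.3  0.2 -2.6] g 0.645
local [ -61.08 -366.26] z 237.81 tilt 0.02 roll 0.08 yaw 88.99
```

View pics/l7.png

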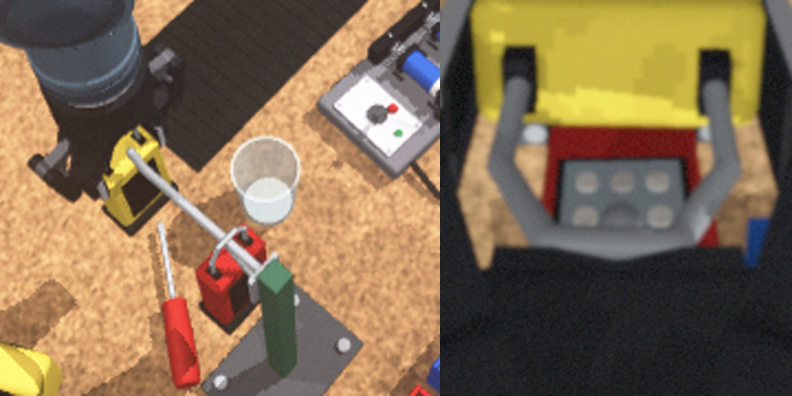

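Request:
{"name": "arm_command", "arguments": {"plan": [[0,0,0,10,0,0,0.4],[0,0,0,12,0,0,0.4],[0,0,0,0,0,0,0.4],[0,0,0,0,0,0,0.4]]}}

```text
clock: 47.25
tool_pos: [558.6, -301.5, 237.6]
tool_rot: [-2.24, -2.202, -0.002]
contact_force: [-1.0, -0.2, -1.9]
grip_width: 0.643
```

Run:
```python
from h import *
tool();snap('wrist','w42');snap('scene','s42')
v=V('s42');a=cv2.resize(v.im[260:440,170:370],None,fx=2.2,fy=2.2,interpolation=cv2.INTER_CUBIC)
w=V('w42');b=cv2.resize(w.im[300:480,240:400],(352,396),interpolation=cv2.INTER_CUBIC)
cv2.imwrite('pics/l8.png',np.hstack([a,b])[:,:,::-1])
```

```text
t 47.25 p [ 558.6 -301.5  237.6] rv [-2.240e+00 -2.202e+00 -2.000e-03] F [-1.  -0.2 -1.9] g 0.643
local [ -38.62 -364.2 ] z 237.64 tilt 0.02 roll 0.08 yaw 89.03
```

View pics/l8.png

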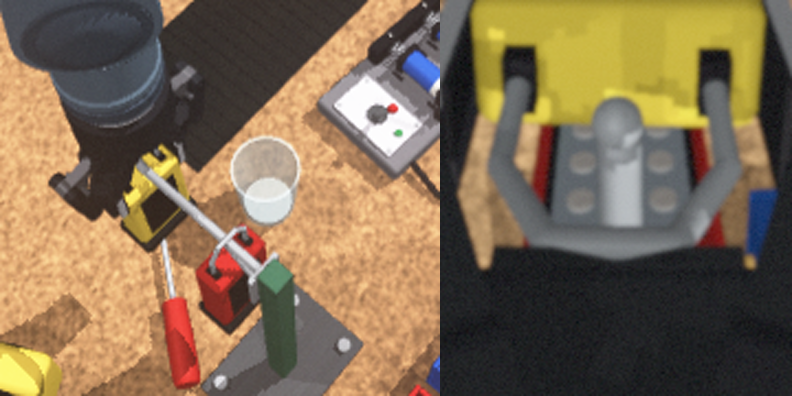

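Request:
{"name": "arm_command", "arguments": {"plan": [[0,0,0,10,0,0,0.4],[0,0,0,12,0,0,0.4],[0,0,0,10,0,0,0.4],[0,0,0,5,0,0,0.4],[0,0,0,0,0,0,0.4]]}}

```text
clock: 47.85
tool_pos: [595.6, -301.6, 237.6]
tool_rot: [-2.24, -2.202, -0.002]
contact_force: [-0.2, -0.2, -1.9]
grip_width: 0.647
```

Request:
{"name": "arm_command", "arguments": {"plan": [[0,0,0,0,0,-8,0.4],[0,0,0,0,0,-7,0.4],[0,0,0,0,0,-4,0.4],[0,0,0,0,0,0,0.4],[0,0,0,0,0,0,0.4]]}}

```text
clock: 48.35
tool_pos: [595.1, -301.5, 218.6]
tool_rot: [-2.24, -2.201, -0.002]
contact_force: [-0.1, -0.4, -1.7]
grip_width: 0.647
```

Run:
```python
from h import *
tool();snap('wrist','w43');snap('scene','s43')
v=V('s43');a=cv2.resize(v.im[260:440,170:370],None,fx=2.2,fy=2.2,interpolation=cv2.INTER_CUBIC)
w=V('w43');b=cv2.resize(w.im[300:480,240:400],(352,396),interpolation=cv2.INTER_CUBIC)
cv2.imwrite('pics/l9.png',np.hstack([a,b])[:,:,::-1])
```

```text
t 48.35 p [ 595.1 -301.5  218.6] rv [-2.240e+00 -2.201e+00 -2.000e-03] F [-0.1 -0.4 -1.7] g 0.647
local [  -2.23 -360.89] z 218.64 tilt 0.01 roll 0.09 yaw 89.0
```

View pics/l9.png

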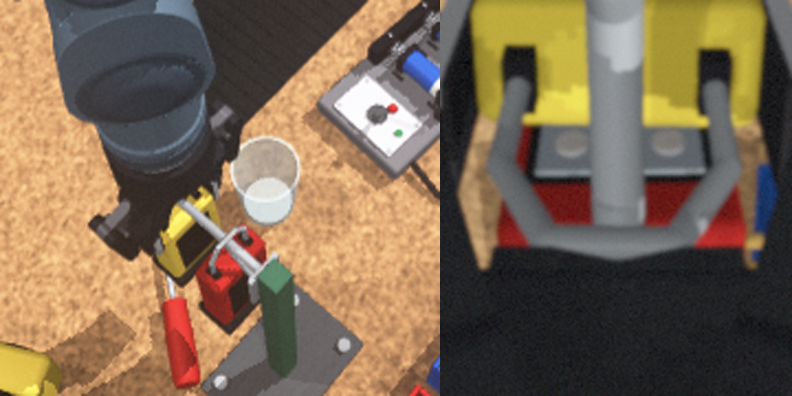

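Request:
{"name": "arm_command", "arguments": {"plan": [[0,0,0,0,0,-2,0.4],[0,0,0,0,0,-1,0.4],[0,0,0,0,0,-1,0.4],[0,0,0,0,0,0,0.4],[0,0,0,0,0,0,0.4]]}}

```text
clock: 48.95
tool_pos: [595.4, -301.6, 214.7]
tool_rot: [-2.24, -2.202, -0.002]
contact_force: [0.3, -0.4, -1.9]
grip_width: 0.643
```

Request:
{"name": "arm_command", "arguments": {"plan": [[0,0,0,0,0,-1,0.4],[0,0,0,0,0,-1,0.4],[0,0,0,0,0,0,0.4],[0,0,0,0,0,0,0.4]]}}

```text
clock: 49.35
tool_pos: [595.7, -301.7, 213.8]
tool_rot: [2.24, 2.201, 0.003]
contact_force: [-1.4, 0.2, 5.7]
grip_width: 0.644
```

Request:
{"name": "arm_command", "arguments": {"plan": [[0,0,0,0,0,1,0.4],[0,0,0,0,0,0,0.4],[0,0,0,0,0,0,0.7],[0,0,0,0,0,0,0.8],[0,0,0,0,0,0,0.9]]}}

```text
clock: 49.85
tool_pos: [595.3, -301.5, 213.3]
tool_rot: [-2.24, -2.201, -0.002]
contact_force: [-0.3, -1.2, -0.1]
grip_width: 0.898
```

Request:
{"name": "arm_command", "arguments": {"plan": [[0,0,0,0,0,0,0.9],[0,0,0,0,0,0,0.9],[0,0,0,0,0,0,0.9]]}}

```text
clock: 50.15
tool_pos: [595.4, -301.6, 213.8]
tool_rot: [-2.24, -2.202, -0.002]
contact_force: [-0.2, 1.1, -0.5]
grip_width: 0.899
```

Run:
```python
from h import *
tool();snap('wrist','w44');snap('scene','s44')
v=V('s44');a=cv2.resize(v.im[260:440,170:370],None,fx=2.2,fy=2.2,interpolation=cv2.INTER_CUBIC)
w=V('w44');b=cv2.resize(w.im[240:480,210:430],(352,396),interpolation=cv2.INTER_CUBIC)
cv2.imwrite('pics/l10.png',np.hstack([a,b])[:,:,::-1])
```

```text
t 50.15 p [ 595.4 -301.6  213.8] rv [-2.240e+00 -2.202e+00 -2.000e-03] F [-0.2  1.1 -0.5] g 0.899
local [  -1.91 -360.97] z 213.76 tilt 0.04 roll 0.08 yaw 89.0
```

View pics/l10.png

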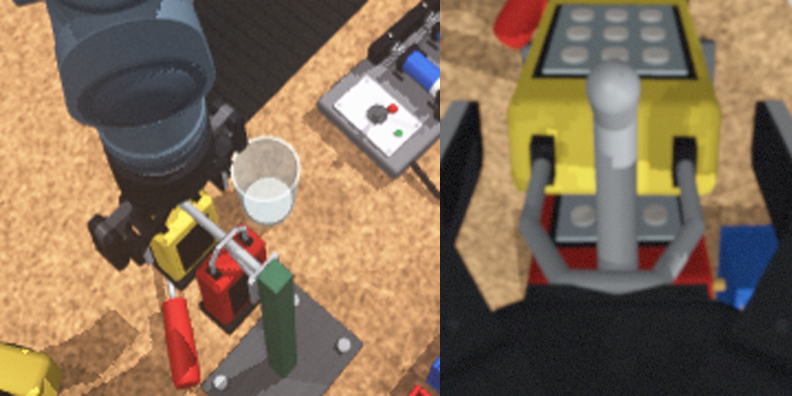

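Lamp hangs on the arm, fingers clear on both sides. Withdraw straight up, then back.

Request:
{"name": "arm_command", "arguments": {"plan": [[0,0,0,0,0,8,0.9],[0,0,0,0,0,20,0.9],[0,0,0,0,0,30,0.9],[0,0,0,0,0,35,0.9],[0,0,0,0,0,35,0.9]]}}

```text
clock: 50.75
tool_pos: [595.1, -301.4, 343.8]
tool_rot: [2.241, 2.202, 0.003]
contact_force: [0.1, -0.3, 0.6]
grip_width: 0.897
```

Request:
{"name": "arm_command", "arguments": {"plan": [[0,0,0,0,0,15,0.9],[0,0,0,-40,0,0,0.9],[0,0,0,-45,15,0,0.9],[0,0,0,-45,40,0,0.9],[0,0,0,-45,40,0,0.9]]}}

```text
clock: 51.25
tool_pos: [434.1, -219.6, 357.3]
tool_rot: [2.242, 2.2, 0.003]
contact_force: [0.2, 0.1, 0.6]
grip_width: 0.9
```

Request:
{"name": "arm_command", "arguments": {"plan": [[0,0,0,0,40,0,0.9],[0,0,0,0,0,0,0.9],[0,0,0,0,0,0,0.9],[0,0,0,0,0,0,0.9]]}}

```text
clock: 51.65
tool_pos: [436.3, -181.0, 357.2]
tool_rot: [2.24, 2.201, 0.002]
contact_force: [-0.2, 0.5, 0.7]
grip_width: 0.903
```

Run:
```python
from h import *
tool();snap('wrist','w45');snap('scene','s45');snap('top','t45')
```

```text
t 51.65 p [ 436.3 -181.   357.2] rv [2.240e+00 2.201e+00 2.000e-03] F [-0.2  0.5  0.7] g 0.903
local [-171.19 -255.11] z 357.23 tilt 0.1 roll 0.03 yaw 88.99
```

View pics/s45.png

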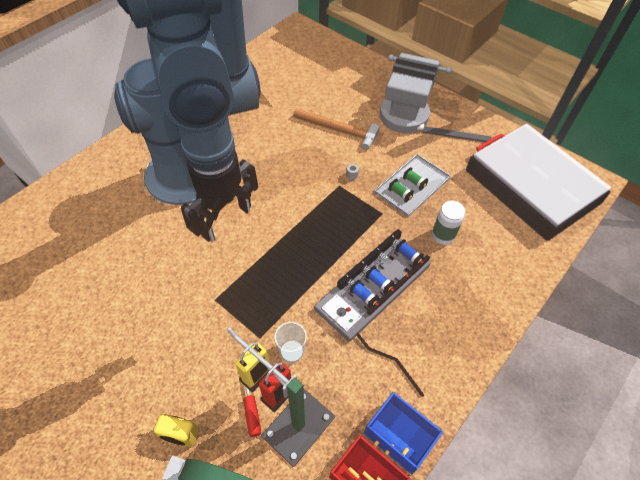

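View pics/t45.png

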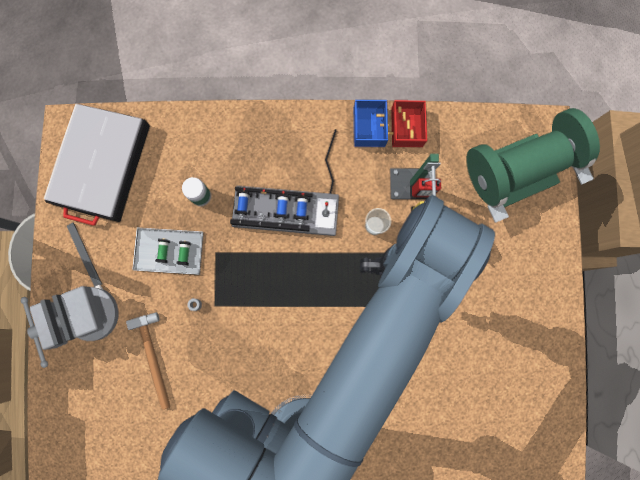

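View pics/w45.png

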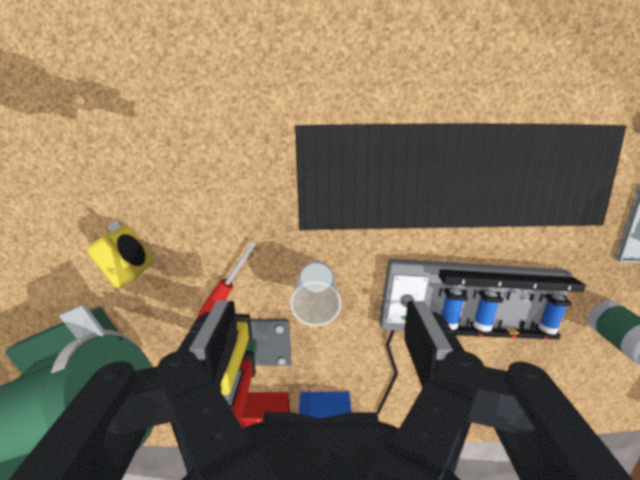

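Request:
{"name": "arm_command", "arguments": {"plan": [[0,0,0,0,0,0,0.9],[0,0,0,0,0,0,0.9],[0,0,0,0,0,0,0.9],[0,0,0,0,0,0,0.9],[0,0,0,0,0,0,0.9]]}}

```text
clock: 52.3
tool_pos: [435.6, -180.2, 356.8]
tool_rot: [-2.24, -2.202, -0.002]
contact_force: [0.0, 0.1, 0.2]
grip_width: 0.901
```

Run:
```python
from h import *
st();snap('scene','s46')
a=V('scene0').im;b=V('s46').im
cr=lambda im,f:cv2.resize(im[300:440,200:340],None,fx=f,fy=f,interpolation=cv2.INTER_CUBIC)
cv2.imwrite('pics/f1.png',np.hstack([cr(b,2.8),cv2.resize(b[225:345,300:440],(392,336),interpolation=cv2.INTER_CUBIC) if 0 else cv2.resize(b[225:345,310:430],(392,392),interpolation=cv2.INTER_CUBIC)])[:,:,::-1])
d=(cv2.absdiff(cv2.GaussianBlur(a,(3,3),0),cv2.GaussianBlur(b,(3,3),0)).max(2)>60).astype(np.uint8)
n,l,s,c=cv2.connectedComponentsWithStats(cv2.morphologyEx(d,cv2.MORPH_OPEN,np.ones((2,2),np.uint8)))
for i in range(1,n):
    if s[i,4]>25: print(np.round(c[i]),s[i])
def white(im,p):
    x,y=p.astype(int);x0,x1,y0,y1=(x-12,x+12,y-12,y+10);q=im[y0:y1,x0:x1];h=cv2.cvtColor(q,cv2.COLOR_RGB2HSV)
    m=((h[...,1]<50)&(h[...,2]>170)).astype(np.uint8);n,l,st_,c=cv2.connectedComponentsWithStats(m)
    i=1+np.argmax(st_[1:,4]);return np.round(c[i]+[x0,y0],2)
v=V('s46')
for by in (-45,9,117): print(by,white(b,v.proj(L2W(18.7,by,50))[0]))
```

```text
t 52.3 p [ 435.6 -180.2  356.8] rv [-2.240e+00 -2.202e+00 -2.000e-03] F [0.  0.1 0.2] g 0.901
[121.  28.] [  79    0   73   64 2057]
[217.  56.] [ 150    0  111  159 7712]
[130. 122.] [117 104  25  31 300]
[220. 196.] [ 182  160   77   82 3262]
[406. 187.] [383 168  46  38 841]
[ 90. 188.] [ 68 181  42  17 244]
[342. 210.] [334 202  17  17 157]
[ 97. 267.] [   0  213  188  122 5903]
[408. 251.] [401 244  16  15 142]
[287. 264.] [279 255  17  19 183]
[378. 278.] [368 268  23  19 240]
[362. 292.] [354 284  18  17 172]
[256. 294.] [245 287  22  16 224]
[387. 290.] [384 287   7   7  29]
[180. 330.] [179 323   5  12  38]
[182. 354.] [ 140  330   75   48 1172]
[262. 351.] [256 345  12  12  75]
[250. 370.] [239 350  21  43 353]
[259. 374.] [253 369  11  11  52]
[195. 427.] [185 421  20  15 114]
-45 [369.88 296.68]
9 [385.58 282.58]
117 [415.   255.62]
```

View pics/f1.png

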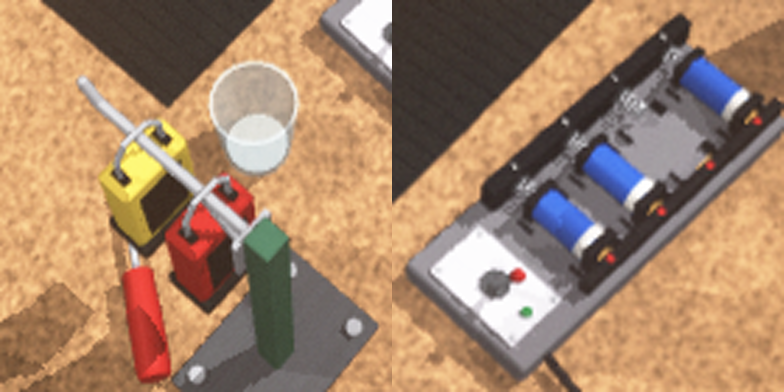

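Run:
```python
from h import *
for n in ('scene0','s46'):
    print(n,[(np.round(c,1),k) for c,k,r,bb in blobs(V(n).im,'yellow') ])
a=V('scene0').im[395:460,140:230];b=V('s46').im[395:460,140:230]
cv2.imwrite('pics/f2.png',np.hstack([cv2.resize(q,None,fx=4,fy=4) for q in (a,b)])[:,:,::-1])
```

```text
scene0 [(array([190. , 327.7]), np.int32(225)), (array([179.6, 428.8]), np.int32(386))]
s46 [(array([263. , 353.3]), np.int32(17)), (array([246.4, 354.9]), np.int32(16)), (array([244.7, 367.2]), np.int32(97)), (array([178. , 428.7]), np.int32(360))]
```

View pics/f2.png

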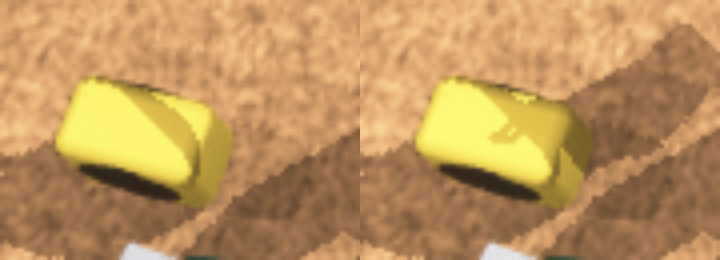

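The tape measure has not moved; only the hung lamp's shadow now falls on it. Everything checks out, so I am handing the job in.

Run:
```python
from h import *
print(hand_in()); st()
```

```text
the job is handed in; nothing more can be done
None
the job is handed in; nothing more can be done
```

The job is done as asked and handed in at about 52 s of the 210 s allowed; `hand_in` gives no verdict.

**What I did**
1. **Switch off:** I pushed the toggle to off.
2. **Green cells out:** I tilted the two green cells out of bays 1 and 4 and laid them side by side in the steel tray.
3. **Blue cells in:** I seated all three blue cells in bays 4, 2 and 1, flat end against the spring and then button end lowered. One of them had been knocked about 2 to 3 cm on the mat, so I measured it again before gripping it.
4. **Switch on:** I pushed the toggle back to on.
5. **Lamp:** I hung the yellow lamp by its bail on the hook arm, in front of the red one.

**Last checks**
- **Cells:** In bays 1 and 4 the white bands lie within 0.5 px (about 1 mm) of where the green ones were. Bay 2 had no green cell to compare with; it lies level and agrees with the model to about the same amount.
- **Toggle:** The red ball sits at the full-on position, within 1 px.
- **Lamps:** Both hang from the arm with a gap between them, and the gripper is clear of everything.
- **Other things:** The screwdriver, glass, socket, oil tin and tape measure show no movement in a before-and-after comparison. The only difference near the tape is a new shadow.

**What disagreed:** I first took the bay point to be at the charger's x = 0, but it is near +10 mm. The first blue cell (bay 4) was therefore pushed about 10 mm too far back, with 9.5 N on the spring, before it sprang home when released. I corrected this for the other two, and bay 4 checked out the same as the rest.

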